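Clamp an engine barrel in the cam-lever bench clamp

TASK

Flip the yellow cam lever fully up to free the red sliding jaw, slide the jaw along until the finned engine barrel is held snug between both jaws without a hard squeeze, then flip the lever fully back down to lock it. The barrel must stay standing square on the bed, and nothing else on the bench may be knocked over or shifted.

Things in the scene. Friction and masses are not known exactly. Their poses are not given: they have to be found in the camera images.
- clamp: Bench clamp, fixed to the table; its place and yaw vary. Origin: centre of its underside, on the table; its x points away from the robot, y along the bed. Blue bed 100 (x) x 380 (y) x 20 mm thick. At the +y end a fixed blue jaw, 90 wide, top 75 mm above the table, its steel face at y = +135 mm.
- lamp (a point): Middle of the underside of the clamp's lamp bar, at clamp x +60, y 0, z 182 mm. Bar 44 (x) x 440 (y) x 28 mm, on 12 mm posts at x +62, y +-205. A tool straight down on the raised lever would hit it with its body, so come from the robot's side, tilted about 40 degrees, fingers pointing down and away from the robot.
- jaw (a joint): Travel of the red sliding jaw along clamp +y, m, 0 to 0.140. Its steel face (84 wide, top at z 75 mm) is at clamp y = -50 mm + travel; the opening is 185 mm - travel, so the squared-up 70 mm barrel is snug at travel 0.115. Slides with about 2 N while the lever is up; gripped by the cam when it is down (then it only creeps, a few mm/s at 25 N).
- lever (a joint): Cam lever angle, rad, 0 to 1.6. 0: fully down, locked, arm pointing to the robot (clamp -x), 0.35 rad above level. Grows as it swings up and away; cam free of the bed from about 1.25; at 1.6 it leans 0.38 past upright. Hinge line along clamp y at x 0, z 46.5 mm; lever at y = -102 mm + jaw travel. About 12 N at the handle near the bottom, less above, stays where left.
- lever_grip (a point): Centre of the lever's yellow handle, 96 mm from the hinge line. Handle 52 long (along the arm), 16 wide (along clamp y), 18 thick. Pinch its sides along clamp y; it may pivot between the pads. Gripped and moved along clamp y it drags the jaw once the cam is free.
- barrel: Finned aluminium engine barrel, loose, 0.4 to 0.8 kg, 64 (clamp x) x 70 (clamp y) x 70 mm high, standing on the bed (20 mm above the table) up to 16 mm short of the fixed jaw. Origin: centre of its underside. The sliding jaw pushes it home against the fixed jaw with about 2 to 6 N; a push of 10 to 20 N is ample.
- can_blue: Bystander: blue spray can, 58 diameter, 190 high; origin at the centre of its base.
- can_white: Bystander: white spray bottle with red cap, 58 diameter, 200 high; origin at the centre of its base.
- jar: Bystander: amber jar, 60 diameter, 75 high, behind the clamp; origin at the centre of its base.
- piston: Bystander: aluminium piston, 44 diameter, 46 high, left of the clamp; origin at the centre of its base.
- wrench: Bystander: wrench lying flat in front of the clamp (on the robot's side), its long way across; origin at the centre of its underside.
- screwdriver: Bystander: orange screwdriver lying near the robot's base.
- hammer: Bystander: hammer lying on the left of the table.
Things that resemble listed ones, but are neither listed nor needed, are in the scene too. Leave any blue or turquoise look-alike of the barrel alone.

How it is judged:
By the outcome, as a careful person would: the job done as asked, in the order asked, and still so for the second after the job is handed in, with the robot touching nothing.
It also fails if it takes over 53 s, if anything falls off the work surface, if the arm or the gripper's body presses on something with over 40 N, if the wrist force passes 120 N, or if a joint passes its speed limit or range.

ROBOT

A 6-joint arm with a two-finger parallel gripper is mounted at the origin on the work surface. World frame = base frame: x ahead of the robot, y to its left, z up, the work surface at z = 0. Lengths are in m, angles in rad, forces in N, time in s.
With the tool pointing down it reaches from about 0.375 to 0.9 m from the base axis. Payload 3.1 kg.
Tool frame: the origin (TCP) lies on the centre line of the jaws, within the pads' length; the fingertips stand 14 mm ahead of it and the grasp point (between the pads) lies 5 mm behind it; z points along the fingers, y is the line along which they close (so a half turn about z gives the same grasp; the last joint's range is limited). The gripper opens to 87 mm and grips with 3 to 60 N. Pads are 19 mm wide; open, the fingers measure 117 mm over their backs; the gripper's body (75 mm by 190 mm) begins 51 mm behind the grasp point.
Start: joints at [1.069, 0.527, 1.433, -0, 1.181, -0.178], TCP at [0.199, 0.593, 0.206] pointing down, gripper open.
Joint ranges: [-3.08, 3.08], [-0.75, 2.2], [0.22, 2.44], [-1.43, 4.57], [0, 2.65], [-2.85, 2.85]. Speed limits (rad/s): [2.79, 2.79, 3.14, 3.14, 3.14, 3.14].

INTERFACE

Orientations are given as a unit quaternion [x, y, z, w].
In Python, from rig import robot gives the robot as it stands.
- The arm moves only by the tool move_arm, never from a script. Its argument "commands" is a list of rows, each an object with "hand": the finger opening in cm, from 0 to 8.7; "travel": the shift along the tool's x, y, z in cm, a list of three; "twist": the turn, a rotation vector about the tool's x, y, z in degrees, a list of three. In form: [{"hand": hand, "travel": [dx, dy, dz], "twist": [wx, wy, wz]}, ...]. A call has 1 to 5 rows; each row shifts and turns the commanded pose from where the row before left it, along the tool's axes as they then stand; what a row does not reach is not made up. A row lasts 1/12 s, in which the tool goes at most 41.7 mm and 7.16 degrees, less where a joint would pass 70% of its speed; a pose out of reach is approached as far as the arm can. A call is refused whole if a number of a shift passes 4.17 or a number of a turn 7.16, either way. A call with a gripper value outside its range is refused whole. The fingers move at their own pace and stop on an object; "force" is the grip in N (left out, the last holds). Time passes only in rows, so rows that do not move let the fingers close. It gives the time, the measured TCP pose, the force, the opening and the grip force at its end, in the units of the state.
- robot.get_obs(): the state, without advancing time (a new reading comes with each control period).
- robot.camera(name): name is "side" or "top"; returns a dict with "frame" (400x640x3 uint8, red, green, blue), "fov_y" (degrees; the focal length in pixels is half the picture's height over the tangent of half this angle, whatever the lens; pixels are square), "cx", "cy" (the principal point, pixels), "extrinsics" (4x4, takes a point from camera to world coordinates). Camera axes: x right, y down, z forward; pixel columns grow to the right and rows downward; lengths in m; the calibration is good to about 2 mm. A picture is of the moment at which its call begins. There is no depth.
- robot.hand_in(): hands the job in; it is judged then, once.
The state is a dict: "time": time; "q": joint angles; "joint_velocities": joint speeds; "joint_torque": joint torques, N m; "position": TCP position; "tool_rot": TCP orientation; "ft_force": force on the tool from outside, world axes, zero at the start; "moment": the same for the moment, N m; "grip_width": finger opening in m; "grip_force": force on a finger pad.
Only numpy, scipy, OpenCV 4.12 (cv2) and the standard library are available. Lean on these libraries where they do the work, as an engineer would, in place of code of your own. Each camera call takes 0.05 s, during which the arm holds its last target. There are 200 camera calls.

## Working session

There is one attempt and no reset: what is moved stays moved. The work goes in short steps, Python scripts to look and compute and a tool call to move; the robot and the scene stay as the last step left them, time stands still between calls to the robot, and variables do not carry over. Pictures are saved under pics/ and viewed, at most 10 in all, crops included, and the job is handed in when it is done.

Besides the shell and the picture viewer there is one more tool, called as name([rows], argument=value, ...), one row to a line, values as JSON. move_arm: Moves the arm, as the interface text tells. Its arguments: {"type":"object","properties":{"commands":{"type":"array"},"force":{"type":"number"}},"required":["commands"]}

```bash
mkdir -p pics; ls; python3 - <<'E'
from rig import robot
import cv2,numpy as np,pickle
o=robot.get_obs();print(o['time'],o['position'],o['tool_rot'],o['ft_force'],o['grip_width'])
d={}
for n in('side','top'):
    c=robot.camera(n);d[n]=c;cv2.imwrite(f'pics/{n}0.png',c['frame'][...,::-1]);print(n,c['fov_y'],c['cx'],c['cy'],np.round(c['extrinsics'],3).tolist())
pickle.dump(d,open('cam0.pkl','wb'))
E
```

```text
pics
0.0 [0.19845811 0.59185366 0.20546744] [ 1.61201484e-01  9.86920936e-01 -1.01279015e-03 -3.50131404e-04] [-0.05384733  0.52841829  0.09383671] 0.08731409078016945
side 49.59788062800065 315.99575547003013 202.8423381859203 [[0.959, -0.178, 0.221, 0.244], [-0.284, -0.615, 0.736, -1.072], [0.005, -0.768, -0.64, 1.095], [0.0, 0.0, 0.0, 1.0]]
top 55.80830326232491 321.3860024038439 199.30369499059586 [[-0.018, -0.988, 0.151, 0.378], [-1.0, 0.019, 0.005, 0.046], [-0.008, -0.151, -0.988, 1.398], [0.0, 0.0, 0.0, 1.0]]
```

View pics/side0.png

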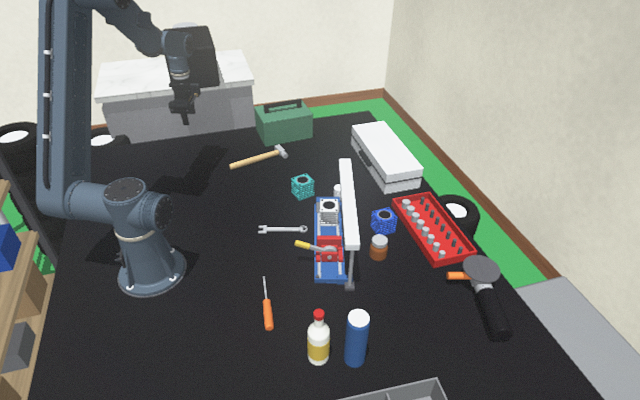

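View pics/top0.png

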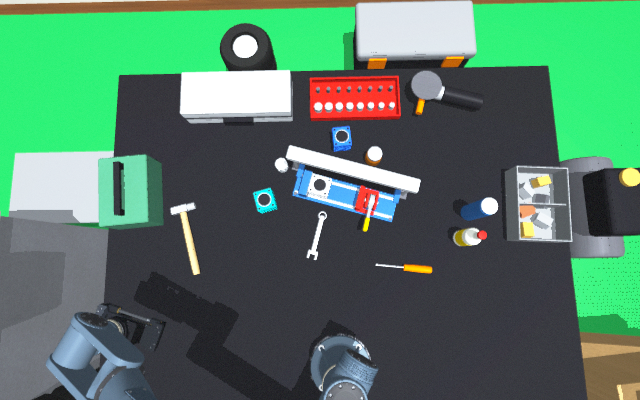

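The side view shows the clamp around (330,240), its yellow lever handle at (302,244) and the silver barrel at (328,207). In the top view these are at (345,193), (366,217) and (319,185).

Barrel candidates in the top view are silver at (319,185), turquoise at (264,200) and blue at (342,138). The silver one fits, because it's bare aluminium and stands on the clamp bed. I'll confirm that in a crop and measure.

```bash
cat > h.py <<'E'
import numpy as np,cv2
def K(c):
    f=200/np.tan(np.radians(c['fov_y']/2));return f,c['cx'],c['cy']
def ray(c,uv):
    f,cx,cy=K(c);E=c['extrinsics'];d=E[:3,:3]@[(uv[0]-cx)/f,(uv[1]-cy)/f,1];return E[:3,3],d/np.linalg.norm(d)
def plane(c,uv,z):
    o,d=ray(c,uv);return o+d*(z-o[2])/d[2]
def tri(c1,u1,c2,u2):
    (a,d),(b,e)=ray(c1,u1),ray(c2,u2);s=np.linalg.lstsq(np.c_[d,-e],b-a,rcond=None)[0]
    p,q=a+s[0]*d,b+s[1]*e;return (p+q)/2,np.linalg.norm(p-q)
def proj(c,P):
    f,cx,cy=K(c);E=c['extrinsics'];p=E[:3,:3].T@(np.asarray(P)-E[:3,3]);return np.array([f*p[0]/p[2]+cx,f*p[1]/p[2]+cy])
def mask(c,lo,hi,box):
    m=cv2.inRange(cv2.cvtColor(c['frame'],cv2.COLOR_RGB2HSV),lo,hi);b=np.zeros_like(m);x0,y0,x1,y1=box;b[y0:y1,x0:x1]=m[y0:y1,x0:x1];return b
def cen(m):
    n,l,s,ce=cv2.connectedComponentsWithStats(m);i=1+np.argmax(s[1:,4]);return ce[i],s[i],l==i
E
python3 - <<'E'
from h import *;import pickle
d=pickle.load(open('cam0.pkl','rb'));S,T=d['side'],d['top']
bS=(280,180,370,300);bT=(280,140,430,240)
cr=[cv2.resize(S['frame'][150:300,270:400],None,fx=3,fy=3.6,interpolation=cv2.INTER_CUBIC),]
a=cv2.resize(S['frame'][180:300,285:375],(405,540),interpolation=cv2.INTER_CUBIC);b=cv2.resize(T['frame'][140:240,285:425],(390,279),interpolation=cv2.INTER_CUBIC)
im=np.zeros((540,795,3),np.uint8);im[:,:405]=a;im[:279,405:]=b;cv2.imwrite('pics/crop0.png',im[...,::-1])
for nm,lo,hi in(('yel',(22,120,100),(35,255,255)),('red',(0,150,80),(8,255,255)),('blue',(100,120,60),(125,255,255))):
    for n,c,bx in(('S',S,bS),('T',T,bT)):
        ce,s,m=cen(mask(c,lo,hi,bx));pts=np.argwhere(m)[:,::-1].astype(np.float32);r=cv2.minAreaRect(pts)
        print(nm,n,ce.round(1),s,np.round(cv2.boxPoints(r),1).tolist())
# lamp bar in top
ce,s,m=cen(mask(T,(0,0,140),(179,50,255),(285,140,425,195)));r=cv2.minAreaRect(np.argwhere(m)[:,::-1].astype(np.float32));bp=cv2.boxPoints(r)
print('bar',ce,s,bp.round(1).tolist(),[plane(T,p,.21).round(4).tolist() for p in bp])
E
```

```text
yel S [301.9 243.9] [295 240  15   9  92] [[293.6000061035156, 244.8000030517578], [295.29998779296875, 238.89999389648438], [309.79998779296875, 243.10000610351562], [308.20001220703125, 248.89999389648438]]
yel T [365.7 224.3] [362 217   8  15  75] [[361.6000061035156, 230.6999969482422], [364.70001220703125, 216.6999969482422], [369.79998779296875, 217.8000030517578], [366.70001220703125, 231.8000030517578]]
red S [330.8 247.8] [317 236  25  26 297] [[317.0, 236.0], [341.0, 236.0], [341.0, 261.0], [317.0, 261.0]]
red T [364.6 198.6] [355 185  23  28 306] [[354.0, 209.10000610351562], [360.8999938964844, 184.6999969482422], [379.3999938964844, 190.0], [372.5, 214.39999389648438]]
blue S [330.1 272.8] [314 257  34  27 547] [[312.8999938964844, 281.8999938964844], [314.0, 257.0], [347.8999938964844, 258.5], [346.79998779296875, 283.3999938964844]]
blue T [311.3 188.9] [292 164  74  52 614] [[281.5, 186.8000030517578], [301.0, 162.60000610351562], [365.5, 214.39999389648438], [346.0, 238.60000610351562]]
bar [352.92460126 168.88061866] [ 286  145  135   48 2069] [[284.3999938964844, 159.60000610351562], [288.70001220703125, 143.8000030517578], [420.8999938964844, 179.0], [416.70001220703125, 194.89999389648438]] [[0.6918, 0.1696, 0.21], [0.7447, 0.1556, 0.21], [0.6191, -0.2673, 0.21], [0.5679, -0.2509, 0.21]]
```

View pics/crop0.png

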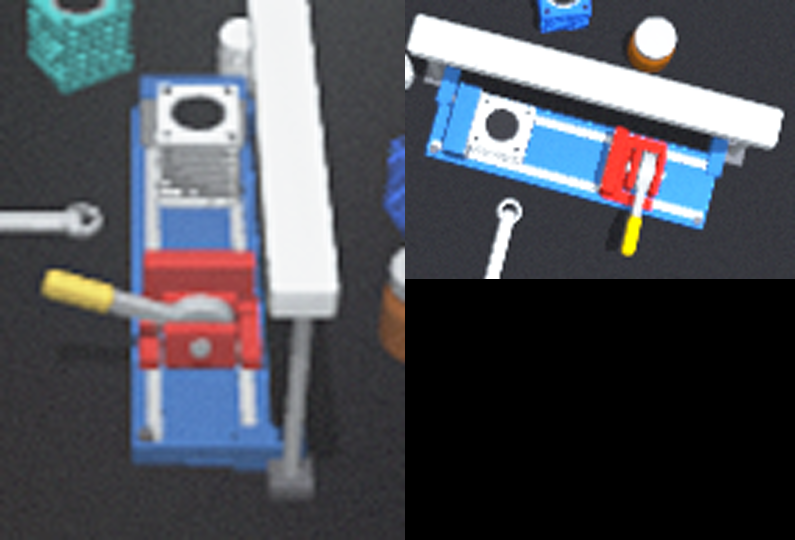

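The crop confirms it: the bare-aluminium barrel stands on the blue bed next to the fixed jaw, and the turquoise and blue ones are off the clamp. The lever is down, pointing at the robot. Next I'll work out the clamp pose.

```bash
cat >> h.py <<'E'
def frame(yaw,o):
    c,s=np.cos(yaw),np.sin(yaw);R=np.array([[c,-s,0],[s,c,0],[0,0,1]]);return R,np.array([o[0],o[1],0])
E
python3 - <<'E'
from h import *;import pickle
from scipy.optimize import least_squares
d=pickle.load(open('cam0.pkl','rb'));S,T=d['side'],d['top']
h,e=tri(S,(301.9,243.9),T,(365.7,224.3));print('handle',h.round(4),e)
# hull edges of bar in top: far edge line (row at given col)
m=cen(mask(T,(0,0,140),(179,50,255),(285,140,425,195)))[2]
far=[plane(T,(u,np.argmax(m[:,u])-.5),.21) for u in range(295,415,4)]
far=np.array(far);p=np.polyfit(far[:,1],far[:,0],1);r=far[:,0]-np.polyval(p,far[:,1]);print('far edge x=%.4f%+.4f y'%(p[1],p[0]),'yaw',np.degrees(np.arctan(-p[0])),r.std())
us=np.where(m.any(0))[0];print('bar cols',us.min(),us.max())
yaw=np.arctan(-p[0]);
# clamp x from far edge (x=+82), handle gives check
R,_=frame(yaw,(0,0));fx=(far@R)[:,0].mean()-.082;hc=h@R
print('origin clampx %.4f'%fx,'handle in rot frame',hc.round(4),'-> rel x',hc[0]-fx)
# y from bar ends: mean of corners
bp=[[284.4,159.6],[288.7,143.8],[420.9,179],[416.7,194.9]];yc=np.mean([(plane(T,q,.21)@R)[1] for q in bp])
print('origin clampy %.4f'%yc,'travel',hc[1]-yc+.102)
for x in(hc[0]+.0902,fx):
    o=R@[x,yc,0];print('origin',o.round(4))
    for q in([-.05,-.19,.02],[-.05,.19,.02],[.042,-.05,.075],[-.042,-.05,.075],[-.045,.135,.075],[.082,.22,.21]):
        P=o+R@q;print(q,proj(S,P).round(1),proj(T,P).round(1))
E
```

```text
handle [ 0.4885 -0.0995  0.0843] 0.0009837194216243876
far edge x=0.6980+0.2961 y yaw -16.496181476704063 0.0010171200433965553
bar cols 286 420
origin clampx 0.5873 handle in rot frame [0.4966 0.0433 0.0843] -> rel x -0.09062346758532636
origin clampy 0.1400 travel 0.005246338262659814
origin [ 0.6024 -0.0324  0.    ]
[-0.05, -0.19, 0.02] [313.9 278.9] [391.3 221.9]
[-0.05, 0.19, 0.02] [314.3 203. ] [291.4 194.6]
[0.042, -0.05, 0.075] [341.4 236.1] [362.  185.2]
[-0.042, -0.05, 0.075] [316.5 236. ] [356.  207.7]
[-0.045, 0.135, 0.075] [315.6 201.1] [305.3 194.8]
[0.082, 0.22, 0.21] [350.6 157.9] [288.8 144.1]
origin [ 0.6028 -0.0325  0.    ]
[-0.05, -0.19, 0.02] [314.  278.9] [391.4 221.7]
[-0.05, 0.19, 0.02] [314.4 203. ] [291.4 194.5]
[0.042, -0.05, 0.075] [341.5 236.1] [362. 185.]
[-0.042, -0.05, 0.075] [316.6 236. ] [356.  207.6]
[-0.045, 0.135, 0.075] [315.7 201.1] [305.4 194.7]
[0.082, 0.22, 0.21] [350.7 157.9] [288.8 144. ]
```

The independent checks agree: clamp origin is about (0.6026, -0.0325), yaw -16.5°, travel about 5 mm. The handle is at about (0.4886, -0.0999, 0.0795). First I'll cross to the robot's side of the clamp, then tilt.

move_arm([
  {"hand": 4.5, "travel": [-3.2, -2.4, 0], "twist": [0, 0, 0]},
  {"hand": 4.5, "travel": [-3.2, -2.4, 0], "twist": [0, 0, 0]},
  {"hand": 4.5, "travel": [-3.2, -2.4, 0], "twist": [0, 0, 0]},
  {"hand": 4.5, "travel": [-3.2, -2.4, 0], "twist": [0, 0, 0]},
  {"hand": 4.5, "travel": [-3.2, -2.4, 0], "twist": [0, 0, 0]},
])

```text
time: 0.52
position: [0.3126, 0.4262, 0.2061]
tool_rot: [0.161, 0.987, -0.0, -0.0]
ft_force: [0.4, 0.6, -0.6]
grip_width: 0.0614
grip_force: 0.0
```

move_arm([
  {"hand": 4.5, "travel": [-3.2, -2.4, 0], "twist": [0, 0, 0]},
  {"hand": 4.5, "travel": [-3.2, -2.4, 0], "twist": [0, 0, 0]},
  {"hand": 4.5, "travel": [-3.2, -2.4, 0], "twist": [0, 0, 0]},
  {"hand": 4.5, "travel": [-3.2, -2.4, 0], "twist": [0, 0, 0]},
  {"hand": 4.5, "travel": [-1.5, -3.5, 0], "twist": [0, 0, 0]},
])

```text
time: 0.93
position: [0.4109, 0.2571, 0.2068]
tool_rot: [0.162, 0.987, 0.001, 0.003]
ft_force: [1.1, 0.2, 0.9]
grip_width: 0.0454
grip_force: 0.0
```

move_arm([
  {"hand": 4.5, "travel": [-1.5, -3.5, 0], "twist": [0, 0, 0]},
  {"hand": 4.5, "travel": [-1.5, -3.5, 0], "twist": [0, 0, 0]},
  {"hand": 4.5, "travel": [-1.5, -3.5, 0], "twist": [0, 0, 0]},
  {"hand": 4.5, "travel": [-1.5, -3.5, 0], "twist": [0, 0, 0]},
  {"hand": 4.5, "travel": [-1.5, -3.5, 0], "twist": [0, 0, 0]},
])

```text
time: 1.35
position: [0.4211, 0.0667, 0.2063]
tool_rot: [0.161, 0.987, -0.0, -0.0]
ft_force: [0.9, 1.2, 0.3]
grip_width: 0.0444
grip_force: 0.0
```

move_arm([
  {"hand": 4.5, "travel": [-1.5, -3.5, 0], "twist": [0, 0, 0]},
  {"hand": 4.5, "travel": [-1.5, -3.5, 0], "twist": [0, 0, 0]},
  {"hand": 4.5, "travel": [-1.5, -3.5, 0], "twist": [0, 0, 0]},
  {"hand": 4.5, "travel": [-1.5, -3.5, 0], "twist": [0, 0, 0]},
  {"hand": 4.5, "travel": [0, 0, 0], "twist": [0, 0, -2]},
])

```text
time: 1.77
position: [0.4362, -0.0904, 0.2068]
tool_rot: [0.147, 0.989, -0.002, 0.002]
ft_force: [0.0, -0.5, 0.6]
grip_width: 0.0451
grip_force: 0.0
```

move_arm([
  {"hand": 4.5, "travel": [0, 0, 0], "twist": [0, -6.5, 0]},
  {"hand": 4.5, "travel": [0, 0, 0], "twist": [0, -6.5, 0]},
  {"hand": 4.5, "travel": [0, 0, 0], "twist": [0, -6.5, 0]},
  {"hand": 4.5, "travel": [0, 0, 0], "twist": [0, -6.5, 0]},
  {"hand": 4.5, "travel": [0, 0, 0], "twist": [0, -6.5, 0]},
])

```text
time: 2.18
position: [0.4328, -0.0758, 0.205]
tool_rot: [0.136, 0.96, -0.026, 0.243]
ft_force: [0.3, 0.8, -0.3]
grip_width: 0.0448
grip_force: 0.0
```

move_arm([
  {"hand": 4.5, "travel": [0, 0, 0], "twist": [0, -6.5, 0]},
  {"hand": 4.5, "travel": [0, 0, 0], "twist": [0, -6, 0]},
  {"hand": 4.5, "travel": [0, 0, 0], "twist": [0, 0, 0]},
  {"hand": 4.5, "travel": [0, 0, 0], "twist": [0, 0, 0]},
])

```text
time: 2.52
position: [0.444, -0.0697, 0.2145]
tool_rot: [0.131, 0.95, -0.022, 0.282]
ft_force: [0.6, 0.1, 0.1]
grip_width: 0.0449
grip_force: 0.0
```

```bash
cat >> h.py <<'E'
from scipy.spatial.transform import Rotation as Ro
O=np.array([.6026,-.0325,0]);RC=frame(np.radians(-16.5),O)[0]
def delta(o,pc,tilt=45,back=-.005):
    """tool-frame cm shift from measured pose to put grasp point at clamp pc with tilt; twist deg"""
    R=Ro.from_quat(o['tool_rot']).as_matrix();t=np.radians(tilt)
    z=RC@[np.sin(t),0,-np.cos(t)];y=RC@[0,1,0];x=np.cross(y,z);G=np.c_[x,y,z]
    P=O+RC@np.asarray(pc)-back*z
    tw=np.degrees(Ro.from_matrix(R.T@G).as_rotvec())
    return (R.T@(P-o['position'])*100).round(2),tw.round(2),((G.T@(P-o['position']))*100).round(2)
def where(o):
    R=Ro.from_quat(o['tool_rot']).as_matrix();g=RC.T@(np.array(o['position'])-.005*R[:,2]-O)
    z=RC.T@R[:,2];y=RC.T@R[:,1];return g.round(4),'tilt',np.degrees(np.arctan2(z[0],-z[2])).round(1),'yerr',np.degrees([y[0],y[2]]).round(1)
E
python3 - <<'E'
from rig import robot;from h import *
o=robot.get_obs();print(o['q'],o['joint_velocities'],o['position'],where(o))
print(delta(o,[-.09-.06,-.097,.0795+.06]))
E
```

```text
[-0.53421013  0.14289919  2.29073935  0.83782925  0.23245437 -2.60585055] [-0.00103954  0.00545518 -0.02734577 -0.02986355 -0.00222322  0.00779466] [ 0.44396562 -0.06970907  0.21448917] (array([-0.1442, -0.0809,  0.2187]), 'tilt', np.float64(32.8), 'yerr', array([-1.3,  1.9]))
(array([ 4.68, -1.87,  6.26]), array([  2.31, -12.16,  -0.16]), array([ 5.9 , -1.63,  5.2 ]))
```

```bash
cat > k.py <<'E'
from h import *
from scipy.optimize import least_squares
def fk(q,L):
    d1,L1,L2,Lt,a=L
    R1=Ro.from_euler('z',q[0]);R2=R1*Ro.from_euler('y',q[1]);R3=R2*Ro.from_euler('y',q[2]);R4=R3*Ro.from_euler('z',q[3]);R5=R4*Ro.from_euler('y',q[4]);R6=R5*Ro.from_euler('z',q[5])
    p=np.array([0,0,d1])+R2.apply([0,0,L1])+R3.apply([a,0,L2])+R6.apply([0,0,Lt]);return p,R6
E
python3 - <<'E'
from rig import robot;from k import *
o=robot.get_obs();Q=[([1.069,.527,1.433,0,1.181,-.178],[.1985,.5919,.2055],[.1612,.9869,-.001,-.00035]),(o['q'],o['position'],o['tool_rot'])]
for q,p,t in Q: print('rot off',np.round((fk(q,[0]*5)[1].inv()*Ro.from_quat(t)).as_matrix(),2).tolist())
for a in(0,-.05,.05):
  for d in (.2,.25,.3,.35):
    f=lambda L:np.concatenate([fk(q,[d,*L,a])[0]-p for q,p,t in Q])
    s=least_squares(f,[.4,.4,.2]);print(a,d,s.x.round(4),np.abs(s.fun).max().round(4))
E
```

```text
rot off [[-0.0, -1.0, 0.0], [1.0, -0.0, 0.0], [-0.0, 0.0, 1.0]]
rot off [[0.0, -1.0, -0.0], [1.0, 0.0, -0.0], [0.0, -0.0, 1.0]]
0 0.2 [0.5625 0.3229 0.3508] 0.1184
0 0.25 [0.5222 0.3394 0.3529] 0.1212
0 0.3 [0.4818 0.356  0.355 ] 0.124
0 0.35 [0.4415 0.3725 0.3571] 0.1268
-0.05 0.2 [0.4994 0.3227 0.3267] 0.1303
-0.05 0.25 [0.459  0.3393 0.3288] 0.1331
-0.05 0.3 [0.4187 0.3558 0.331 ] 0.1359
-0.05 0.35 [0.3784 0.3723 0.3331] 0.1387
0.05 0.2 [0.6256 0.3231 0.3749] 0.1065
0.05 0.25 [0.5853 0.3396 0.377 ] 0.1093
0.05 0.3 [0.545  0.3562 0.3791] 0.1121
0.05 0.35 [0.5046 0.3727 0.3812] 0.1149
```

```bash
sed -i 's/d1,L1,L2,Lt,a=L/d1,L1,L2,Lt,a,b=L/; s/+R2.apply(\[0,0,L1\])/+R2.apply([0,b,L1])/' k.py; python3 - <<'E'
from rig import robot;from k import *
o=robot.get_obs();Q=[([1.069,.527,1.433,0,1.181,-.178],[.1985,.5919,.2055],0),(o['q'],o['position'],0)]
for a in(0,-.05,.05):
  for d in (.1,.15,.2,.25,.3,.35):
    f=lambda L:np.concatenate([fk(q,[d,*L[:3],a,L[3]])[0]-p for q,p,t in Q])
    s=least_squares(f,[.4,.4,.2,.1]);L=[d,*s.x[:3],a,s.x[3]]
    # tool-down reach at z~.2: far straight & near at q3=2.44
    print(a,d,s.x.round(4),np.abs(s.fun).max().round(4))
E
```

```text
0 0.1 [0.5819 0.3348 0.2566 0.1164] 0.0138
0 0.15 [0.5417 0.3512 0.2588 0.1162] 0.0206
0 0.2 [0.5014 0.3677 0.2611 0.116 ] 0.0273
0 0.25 [0.4612 0.3841 0.2634 0.1158] 0.034
0 0.3 [0.421  0.4006 0.2656 0.1156] 0.0407
0 0.35 [0.3808 0.417  0.2679 0.1154] 0.0475
-0.05 0.1 [0.5176 0.3354 0.2308 0.1186] 0.0301
-0.05 0.15 [0.4774 0.3519 0.2331 0.1184] 0.0368
-0.05 0.2 [0.4372 0.3684 0.2353 0.1182] 0.0435
-0.05 0.25 [0.3969 0.3848 0.2376 0.118 ] 0.0502
-0.05 0.3 [0.3567 0.4013 0.2398 0.1178] 0.057
-0.05 0.35 [0.3165 0.4177 0.2421 0.1176] 0.0637
0.05 0.1 [0.6462 0.3341 0.2824 0.1142] 0.0027
0.05 0.15 [0.606  0.3506 0.2846 0.114 ] 0.0056
0.05 0.2 [0.5657 0.367  0.2869 0.1138] 0.0111
0.05 0.25 [0.5255 0.3835 0.2891 0.1136] 0.0178
0.05 0.3 [0.4853 0.3999 0.2914 0.1134] 0.0245
0.05 0.35 [0.445  0.4164 0.2937 0.1132] 0.0312
```

```bash
python3 - <<'E'
from rig import robot;from h import *
o=robot.get_obs();t=np.radians(20)
print(delta(o,[-.09-.06*np.sin(t),-.097,.0795+.06*np.cos(t)],20))
E
```

```text
(array([ 1.77, -1.98,  8.7 ]), array([ 2.29, 12.84,  0.34]), array([-0.23, -1.63,  8.95]))
```

move_arm([
  {"hand": 4.5, "travel": [0, 0, 0], "twist": [1.1, 6.4, 0.2]},
  {"hand": 4.5, "travel": [0, 0, 0], "twist": [1.1, 6.4, 0.2]},
  {"hand": 4.5, "travel": [0, 0, 0], "twist": [0, 0, 0]},
])

```text
time: 2.77
position: [0.4524, -0.0625, 0.2162]
tool_rot: [0.127, 0.96, -0.009, 0.249]
ft_force: [-0.0, -1.1, 0.5]
grip_width: 0.0449
grip_force: 0.0
```

```bash
python3 - <<'E'
from rig import robot;from h import *
o=robot.get_obs();t=np.radians(20)
print(o['q'].round(4) if hasattr(o['q'],'round') else o['q'],o['position'],where(o),delta(o,[-.09-.06*np.sin(t),-.097,.0795+.06*np.cos(t)],20))
E
```

```text
[-0.4987  0.1452  2.2145  0.4926  0.3382 -2.2366] [ 0.45236302 -0.06251862  0.21618422] (array([-0.1379, -0.0717,  0.2206]), 'tilt', np.float64(28.7), 'yerr', array([-2.1,  2.6])) (array([ 1.78, -3.04,  8.58]), array([3.26, 8.75, 0.84]), array([ 0.4 , -2.55,  8.9 ]))
```

move_arm([
  {"hand": 4.5, "travel": [0, 0, 1], "twist": [1.6, 4.4, 0.4]},
  {"hand": 4.5, "travel": [0, 0, 1], "twist": [1.6, 4.4, 0.4]},
  {"hand": 4.5, "travel": [0, 0, 0], "twist": [0, 0, 0]},
  {"hand": 4.5, "travel": [0, 0, 0], "twist": [0, 0, 0]},
])

```text
time: 3.1
position: [0.4577, -0.0597, 0.2014]
tool_rot: [0.135, 0.972, -0.015, 0.192]
ft_force: [-0.3, -0.3, -0.9]
grip_width: 0.0451
grip_force: 0.0
```

```bash
python3 - <<'E'
from rig import robot;from h import *
o=robot.get_obs();t=np.radians(20)
print(o['q'].round(4) if hasattr(o['q'],'round') else o['q'],o['position'],where(o),delta(o,[-.09-.06*np.sin(t),-.097,.0795+.06*np.cos(t)],20))
E
```

```text
[-0.4317  0.1973  2.1295  0.1921  0.4424 -1.8843] [ 0.45770912 -0.05970751  0.20138011] (array([-0.1331, -0.0674,  0.206 ]), 'tilt', np.float64(22.2), 'yerr', array([-0.9,  1.4])) (array([ 0.59, -3.18,  7.26]), array([1.6 , 2.17, 0.38]), array([ 0.3 , -2.98,  7.36]))
```

move_arm([
  {"hand": 4.5, "travel": [0, 0, 0], "twist": [1.6, 2.2, 0.4]},
  {"hand": 4.5, "travel": [0.1, -1.5, 2.5], "twist": [0, 0, 0]},
  {"hand": 4.5, "travel": [0.2, -1.5, 2.5], "twist": [0, 0, 0]},
  {"hand": 4.5, "travel": [0, 0, 2.4], "twist": [0, 0, 0]},
  {"hand": 4.5, "travel": [0, 0, 0], "twist": [0, 0, 0]},
])

```text
time: 3.52
position: [0.4676, -0.0952, 0.1274]
tool_rot: [0.144, 0.975, -0.024, 0.168]
ft_force: [-2.0, 0.0, -0.9]
grip_width: 0.045
grip_force: 0.0
```

```bash
python3 - <<'E'
from rig import robot;from h import *;import cv2
o=robot.get_obs()
print(o['q'].round(4),o['position'],o['ft_force'],where(o),delta(o,[-.09,-.097,.0795],20))
cs=[robot.camera(n)['frame'] for n in('side','top')]
im=np.zeros((400,800,3),np.uint8);im[:,:400]=cv2.resize(cs[0][180:300,255:375],(400,400),interpolation=2);im[:,400:]=cv2.resize(cs[1][150:270,290:410],(400,400),interpolation=2)
cv2.imwrite('pics/c1.png',im[...,::-1])
E
```

```text
[-0.4797  0.3919  2.1453  0.2339  0.2767 -1.9717] [ 0.46761861 -0.09520704  0.12739497] [-2.04023775  0.03359573 -0.89533459] (array([-0.1133, -0.0985,  0.1321]), 'tilt', np.float64(19.5), 'yerr', array([0.3, 0.1])) (array([-0.44,  0.15,  5.74]), array([-0.02, -0.48, -0.31]), array([-0.39,  0.15,  5.74]))
```

View pics/c1.png

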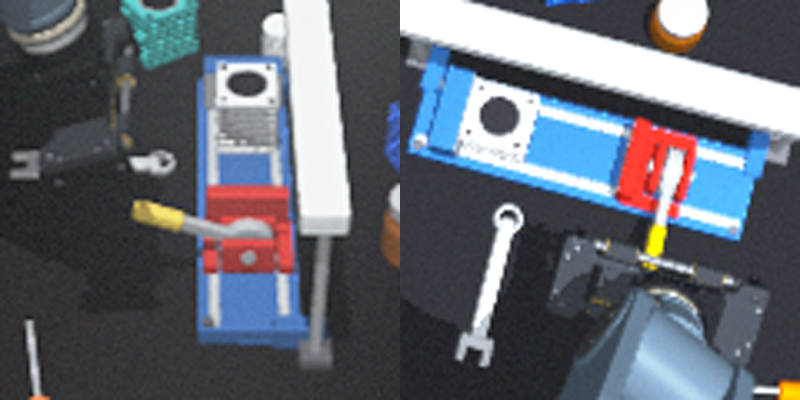

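Seen from the top, the gripper straddles the line of the handle at crop (656,240), and nothing is touching. I'll use a gentler tilt (about 10°) for the grasp and add tilt during the swing, which keeps the wrist away from its singularity.

move_arm([
  {"hand": 4.5, "travel": [0, 0, 0], "twist": [0, 5, -0.3]},
  {"hand": 4.5, "travel": [0, 0, 0], "twist": [0, 4.5, 0]},
  {"hand": 4.5, "travel": [-1.4, 0.15, 1.5], "twist": [0, 0, 0]},
  {"hand": 4.5, "travel": [0, 0, 2], "twist": [0, 0, 0]},
  {"hand": 4.5, "travel": [0, 0, 0], "twist": [0, 0, 0]},
])

```text
time: 4.03
position: [0.4893, -0.099, 0.0988]
tool_rot: [0.142, 0.986, -0.014, 0.089]
ft_force: [-0.9, 0.3, -0.5]
grip_width: 0.0451
grip_force: 0.0
```

```bash
python3 - <<'E'
from rig import robot;from h import *
o=robot.get_obs()
print(o['q'].round(4),o['position'],o['ft_force'],where(o),delta(o,[-.09,-.097,.0795],10))
E
```

```text
[-0.4415  0.4875  1.9889  0.0569  0.487  -1.775 ] [ 0.48925142 -0.09898506  0.09879256] [-0.90032694  0.30069928 -0.47767905] (array([-0.0907, -0.0959,  0.1037]), 'tilt', np.float64(10.4), 'yerr', array([-0.2, -0.1])) (array([ 0.37, -0.1 ,  2.39]), array([-0.05,  0.36,  0.17]), array([ 0.35, -0.11,  2.4 ]))
```

move_arm([
  {"hand": 4.5, "travel": [0.3, -0.1, 1.2], "twist": [0, 0, 0]},
  {"hand": 4.5, "travel": [0, 0, 1.2], "twist": [0, 0, 0]},
  {"hand": 3, "travel": [0, 0, 0], "twist": [0, 0, 0]},
  {"hand": 1, "travel": [0, 0, 0], "twist": [0, 0, 0]},
  {"hand": 1, "travel": [0, 0, 0], "twist": [0, 0, 0]},
], force=40)

```text
time: 4.45
position: [0.49, -0.1006, 0.0761]
tool_rot: [0.142, 0.986, -0.014, 0.09]
ft_force: [-0.2, 0.3, -0.2]
grip_width: 0.0324
grip_force: 0.0
```

move_arm([
  {"hand": 1, "travel": [0, 0, 0], "twist": [0, 0, 0]},
  {"hand": 1, "travel": [0, 0, 0], "twist": [0, 0, 0]},
  {"hand": 1, "travel": [0, 0, 0], "twist": [0, 0, 0]},
])

```text
time: 4.7
position: [0.4904, -0.1008, 0.0754]
tool_rot: [0.142, 0.986, -0.014, 0.09]
ft_force: [-0.1, -0.1, 1.1]
grip_width: 0.0144
grip_force: 40.1
```

```bash
python3 - <<'E'
from rig import robot;from h import *
o=robot.get_obs()
print(o['q'].round(4),o['ft_force'],where(o),o['grip_width'],o['grip_force'])
# arc plan: tool-frame rows; tilt ramps from 10 to 45
g0=where(o)[0];r=np.hypot(g0[0],g0[2]-.0465);a0=np.arctan2(g0[2]-.0465,-g0[0]);print('r',r,'a0',a0)
E
```

```text
[-0.4438  0.5377  2.0028  0.0652  0.4217 -1.7854] [-0.12280006 -0.08099223  1.12502118] (array([-0.0891, -0.0973,  0.0803]), 'tilt', np.float64(10.4), 'yerr', array([-0.1, -0.1])) 0.014421235905694446 40.10151207447052
r 0.09529559276272959 a0 0.3625780701974716
```

The handle is gripped with almost no side force. Next I'll work out the arc steps in tool axes.

```bash
cat >> h.py <<'E'
def arc(A,tl,r=.0958):
    """A arm angles above level, tl tilts(deg); rows: tool travel cm, twist y"""
    zt=lambda t:np.array([np.sin(t),-np.cos(t)]);P=[np.array([-r*np.cos(a),.0465+r*np.sin(a)])+.005*zt(np.radians(t)) for a,t in zip(A,tl)]
    for i in range(len(A)-1):
        t=np.radians(tl[i]);d=(P[i+1]-P[i])*100;x=np.array([-np.cos(t),-np.sin(t)])
        print(i,'a=%.2f'%A[i+1],'travel x %.2f z %.2f'%(d@x,d@zt(t)),'twist y %.1f'%(tl[i]-tl[i+1]))
E
python3 -c "
from h import *
A=np.r_[.355,.40,np.linspace(.48,1.96,18)]
arc(A,np.r_[[10.4]*6,np.linspace(12.5,44,14)])"
```

```text
0 a=0.40 travel x -0.23 z -0.37 twist y 0.0
1 a=0.48 travel x -0.45 z -0.62 twist y 0.0
2 a=0.57 travel x -0.54 z -0.63 twist y 0.0
3 a=0.65 travel x -0.59 z -0.59 twist y 0.0
4 a=0.74 travel x -0.64 z -0.53 twist y 0.0
5 a=0.83 travel x -0.70 z -0.47 twist y -2.1
6 a=0.92 travel x -0.76 z -0.39 twist y -2.4
7 a=1.00 travel x -0.80 z -0.29 twist y -2.4
8 a=1.09 travel x -0.83 z -0.18 twist y -2.4
9 a=1.18 travel x -0.85 z -0.08 twist y -2.4
10 a=1.26 travel x -0.85 z 0.03 twist y -2.4
11 a=1.35 travel x -0.84 z 0.14 twist y -2.4
12 a=1.44 travel x -0.82 z 0.24 twist y -2.4
13 a=1.52 travel x -0.78 z 0.34 twist y -2.4
14 a=1.61 travel x -0.73 z 0.44 twist y -2.4
15 a=1.70 travel x -0.67 z 0.53 twist y -2.4
16 a=1.79 travel x -0.59 z 0.60 twist y -2.4
17 a=1.87 travel x -0.51 z 0.67 twist y -2.4
18 a=1.96 travel x -0.42 z 0.73 twist y -2.4
```

move_arm([
  {"hand": 1, "travel": [-0.23, 0, -0.37], "twist": [0, 0, 0]},
  {"hand": 1, "travel": [-0.45, 0, -0.62], "twist": [0, 0, 0]},
  {"hand": 1, "travel": [-0.54, 0, -0.63], "twist": [0, 0, 0]},
  {"hand": 1, "travel": [-0.59, 0, -0.59], "twist": [0, 0, 0]},
  {"hand": 1, "travel": [-0.64, 0, -0.53], "twist": [0, 0, 0]},
])

```text
time: 5.12
position: [0.5111, -0.1069, 0.1068]
tool_rot: [0.142, 0.985, -0.014, 0.091]
ft_force: [8.5, -0.7, -13.4]
grip_width: 0.0142
grip_force: 40.0
```

```bash
python3 - <<'E'
from rig import robot;from h import *
o=robot.get_obs();w=where(o);g=w[0]
print(o['q'].round(3),o['ft_force'].round(1),w,np.hypot(g[0],g[2]-.0465),np.arctan2(g[2]-.0465,-g[0]),o['grip_width'],o['grip_force'])
E
```

```text
[-0.437  0.491  1.931  0.05   0.537 -1.761] [  8.5  -0.7 -13.4] (array([-0.0675, -0.0973,  0.1117]), 'tilt', np.float64(10.6), 'yerr', array([-0. , -0.1])) 0.09384716298322501 0.7680675701233914 0.014181406877250682 39.99035954475403
```

move_arm([
  {"hand": 1, "travel": [-0.7, 0, -0.47], "twist": [0, -2.1, 0]},
  {"hand": 1, "travel": [-0.76, 0, -0.39], "twist": [0, -2.4, 0]},
  {"hand": 1, "travel": [-0.8, 0, -0.29], "twist": [0, -2.4, 0]},
  {"hand": 1, "travel": [-0.83, 0, -0.18], "twist": [0, -2.4, 0]},
  {"hand": 1, "travel": [-0.85, 0, -0.08], "twist": [0, -2.4, 0]},
])

```text
time: 5.53
position: [0.5395, -0.1147, 0.129]
tool_rot: [0.139, 0.972, -0.027, 0.187]
ft_force: [-5.6, 0.7, -0.8]
grip_width: 0.0135
grip_force: 40.0
```

```bash
python3 - <<'E'
from rig import robot;from h import *
o=robot.get_obs();w=where(o);g=w[0]
print(o['q'].round(3),o['ft_force'].round(1),w,np.hypot(g[0],g[2]-.0465),np.arctan2(g[2]-.0465,-g[0]),o['grip_width'],o['grip_force'])
E
```

```text
[-0.447  0.454  2.     0.19   0.318 -1.903] [-5.6  0.7 -0.8] (array([-0.039 , -0.0967,  0.1336]), 'tilt', np.float64(21.7), 'yerr', array([-0.2, -0. ])) 0.09543275119161136 1.1498057525426508 0.013486557765881263 40.00048220157623
```

The wrist margin (q5) shrinks as the tilt grows. I now have enough joint readings to fit the arm's geometry, so I'll check which branch reaches the raised pose.

```bash
cat > fit.py <<'E'
from k import *
D=np.array([[1.069,.527,1.433,0,1.181,-.178,.1985,.5919,.2055],[-.5342,.1429,2.2907,.8378,.2325,-2.6059,.4440,-.0697,.2145],[-.4987,.1452,2.2145,.4926,.3382,-2.2366,.4524,-.0625,.2162],[-.4317,.1973,2.1295,.1921,.4424,-1.8843,.4577,-.0597,.2014],[-.4797,.3919,2.1453,.2339,.2767,-1.9717,.4676,-.0952,.1274],[-.4415,.4875,1.9889,.0569,.487,-1.775,.4893,-.0990,.0988],[-.4438,.5377,2.0028,.0652,.4217,-1.7854,.4904,-.1008,.0754],[-.437,.491,1.931,.05,.537,-1.761,.5111,-.1069,.1068],[-.447,.454,2.0,.19,.318,-1.903,.5395,-.1147,.129]])
def fk7(q,L):
    p,R=fk(q,L[:6]);return p+[L[6]*np.cos(q[0]),L[6]*np.sin(q[0]),0],R
s=least_squares(lambda L:np.concatenate([fk7(r[:6],L)[0]-r[6:] for r in D]),[.2,.45,.4,.25,0,.11,0])
L=s.x
lo=np.array([-3.08,-.75,.22,-1.43,0,-2.85]);hi=np.array([3.08,2.2,2.44,4.57,2.65,2.85])
M=Ro.from_matrix([[0,-1,0],[1,0,0],[0,0,1]])
def ik(pc,tilt,q0,flip=0):
    t=np.radians(tilt);z=RC@[np.sin(t),0,-np.cos(t)];y=RC@[0,1-2*flip,0];G=Ro.from_matrix(np.c_[np.cross(y,z),y,z]);P=O+RC@np.asarray(pc)+.005*z
    def f(q):
        p,R=fk7(q,L);return np.r_[(p-P)*5,(G.inv()*R*M).as_rotvec()]
    r=least_squares(f,np.clip(q0,lo+1e-3,hi-1e-3),bounds=(lo,hi));return r.x,np.abs(r.fun).max()
E
python3 - <<'E'
from fit import *
print(L.round(4),np.abs(s.fun).max())
r=.0955
for nm,fl,q0 in(('A q4=0',0,[-.44,.5,2,.1,.4,-1.8]),('B q4=pi',0,[-.44,.5,2,3.1,.4,1.4]),('C flip q4=0',1,[-.44,.5,2,.1,.4,1.4]),('D flip q4=pi',1,[-.44,.5,2,3.1,.4,-1.8])):
  for y in(-.097,.013):
    for a,ts in((.36,(0,10,30,45,60)),(1.95,(30,40,50,60))):
      for t in ts:
        q,e=ik([-r*np.cos(a),y,.0465+r*np.sin(a)],t,q0,fl);print(nm,y,a,t,q.round(2),'%.3f'%e)
E
```

```text
[0.2734 0.5886 0.3896 0.3225 0.1147 0.1109 0.0013] 0.000325623298673805
A q4=0 -0.097 0.36 0 [-0.43  0.57  1.86 -0.    0.71 -1.71] 0.000
A q4=0 -0.097 0.36 10 [-0.44  0.54  2.    0.06  0.43 -1.78] 0.000
A q4=0 -0.097 0.36 30 [-0.44  0.54  2.17  1.14  0.04 -2.85] 0.107
A q4=0 -0.097 0.36 45 [-0.41  0.51  2.17  1.18  0.   -2.85] 0.327
A q4=0 -0.097 0.36 60 [-0.41  0.48  2.16  1.19  0.   -2.85] 0.553
A q4=0 -0.097 1.95 30 [-0.44  0.52  1.93  0.42  0.18 -2.11] 0.000
A q4=0 -0.097 1.95 40 [-0.42  0.52  1.99  1.17  0.06 -2.85] 0.088
A q4=0 -0.097 1.95 50 [-0.39  0.52  1.98  1.2   0.   -2.85] 0.235
A q4=0 -0.097 1.95 60 [-0.39  0.51  1.98  1.21  0.   -2.85] 0.391
A q4=0 0.013 0.36 0 [-0.2   0.59  1.81 -0.    0.74 -1.49] 0.000
A q4=0 0.013 0.36 10 [-0.19  0.56  1.94 -0.04  0.47 -1.45] 0.000
A q4=0 0.013 0.36 30 [-0.16  0.56  2.13 -1.43  0.06 -0.03] 0.077
A q4=0 0.013 0.36 45 [-0.2   0.53  2.14  0.12  0.   -1.62] 0.309
A q4=0 0.013 0.36 60 [-0.2   0.5   2.13  0.4   0.   -1.91] 0.538
A q4=0 0.013 1.95 30 [-0.2   0.54  1.88 -0.22  0.21 -1.28] 0.000
A q4=0 0.013 1.95 40 [-0.22  0.55  1.96 -0.4  
[... 3195 characters left out ...]
=pi -0.097 1.95 60 [-0.49  0.78  2.28  2.93  0.97 -1.55] 0.000
D flip q4=pi 0.013 0.36 0 [-0.21  0.61  2.16  4.21  0.   -2.56] 0.374
D flip q4=pi 0.013 0.36 10 [-0.21  0.59  2.15  4.18  0.   -2.53] 0.222
D flip q4=pi 0.013 0.36 30 [-0.17  0.6   2.2   3.47  0.19 -1.79] 0.000
D flip q4=pi 0.013 0.36 45 [-0.14  0.78  2.38  3.29  0.8  -1.57] 0.000
D flip q4=pi 0.013 0.36 60 [-0.04  1.03  2.44  3.41  1.33 -1.5 ] 0.051
D flip q4=pi 0.013 1.95 30 [-0.22  0.56  1.97  4.13  0.   -2.5 ] 0.092
D flip q4=pi 0.013 1.95 40 [-0.19  0.57  2.01  3.6   0.14 -1.95] 0.000
D flip q4=pi 0.013 1.95 50 [-0.18  0.65  2.12  3.32  0.5  -1.66] 0.000
D flip q4=pi 0.013 1.95 60 [-0.17  0.77  2.2   3.28  0.88 -1.6 ] 0.000
```

The fit is good to 0.3 mm. The raised pose at 40–50° tilt needs the q4≈π wrist branch, and that means regrasping with the tool turned half a turn. The lever stays where I leave it, so I'll release, retreat and plan the turn.

```bash
python3 - <<'E'
from fit import *
for pc in([-.12,-.097,.21],[-.10,-.097,.19]):
    q=np.array([-.44,.4,1.9,0,.7,1.43])
    for t in(0,10,20,25,30,35,40,45):
        q,e=ik(pc,t,q,1);print(pc,t,q.round(2),'%.3f'%e)
print(ik([-.12,-.097,.21],0,[-.44,.4,1.9,0,.7,-1.7],0))
q,e=ik([-.039,-.097,.1336],42,[-.47,.6,2.1,2.9,.5,-1.5],1);print(q.round(2),e)
E
```

```text
[-0.12, -0.097, 0.21] 0 [-0.43  0.32  1.81  0.    1.01  1.42] 0.000
[-0.12, -0.097, 0.21] 10 [-0.46  0.25  1.94  0.04  0.78  1.38] 0.000
[-0.12, -0.097, 0.21] 20 [-0.48  0.21  2.07  0.13  0.52  1.27] 0.000
[-0.12, -0.097, 0.21] 25 [-0.5   0.2   2.14  0.23  0.39  1.16] 0.000
[-0.12, -0.097, 0.21] 30 [-0.51  0.19  2.21  0.47  0.25  0.91] 0.000
[-0.12, -0.097, 0.21] 35 [-0.53  0.21  2.29  1.21  0.15  0.17] 0.000
[-0.12, -0.097, 0.21] 40 [-0.56  0.23  2.36  2.23  0.22 -0.88] 0.000
[-0.12, -0.097, 0.21] 45 [-0.58  0.29  2.44  2.6   0.4  -1.27] 0.001
[-0.1, -0.097, 0.19] 0 [-0.43  0.38  1.79 -0.    0.98  1.43] 0.000
[-0.1, -0.097, 0.19] 10 [-0.45  0.31  1.92  0.04  0.74  1.38] 0.000
[-0.1, -0.097, 0.19] 20 [-0.47  0.27  2.06  0.14  0.47  1.28] 0.000
[-0.1, -0.097, 0.19] 25 [-0.48  0.27  2.13  0.26  0.33  1.15] 0.000
[-0.1, -0.097, 0.19] 30 [-0.5   0.27  2.2   0.58  0.19  0.82] 0.000
[-0.1, -0.097, 0.19] 35 [-0.52  0.29  2.27  1.66  0.13 -0.28] 0.000
[-0.1, -0.097, 0.19] 40 [-0.54  0.32  2.34  2.48  0.26 -1.12] 0.000
[-0.1, -0.097, 0.19] 45 [-0.56  0.38  2.42  2.71  0.46 -1.37] 0.000
(array([-4.34920600e-01,  3.20660854e-01,  1.81121753e+00,  3.26758018e-12,
        1.00971427e+00, -1.71773760e+00]), np.float64(1.816032000623977e-10))
[-0.49  0.55  2.28  2.81  0.43 -1.42] 5.551115123125783e-16
```

move_arm([
  {"hand": 4, "travel": [0, 0, 0], "twist": [0, 0, 0]},
  {"hand": 4, "travel": [0, 0, 0], "twist": [0, 0, 0]},
  {"hand": 4, "travel": [0, 0, 0], "twist": [0, 0, 0]},
  {"hand": 4, "travel": [0, 0, -1], "twist": [0, 0, 0]},
  {"hand": 4, "travel": [0, 0, -2], "twist": [0, 0, 0]},
], force=40)

```text
time: 5.95
position: [0.531, -0.1127, 0.1574]
tool_rot: [0.14, 0.972, -0.028, 0.188]
ft_force: [-1.0, -0.6, -0.6]
grip_width: 0.0369
grip_force: 0.0
```

move_arm([
  {"hand": 4, "travel": [0, 0, -2.5], "twist": [0, 0, 0]},
  {"hand": 4, "travel": [0.5, 0, -2.5], "twist": [0, 0, 0]},
  {"hand": 4, "travel": [2, 0, -1], "twist": [0, 3, 0]},
  {"hand": 4, "travel": [2, 0, 0], "twist": [0, 6, 0]},
  {"hand": 4, "travel": [1.5, 0, 0], "twist": [0, 6, 0]},
])

```text
time: 6.37
position: [0.4525, -0.0895, 0.196]
tool_rot: [0.143, 0.988, -0.01, 0.059]
ft_force: [0.4, -0.7, -0.2]
grip_width: 0.0398
grip_force: 0.0
```

```bash
python3 - <<'E'
from rig import robot;from fit import *
o=robot.get_obs();print(o['q'].round(3),o['ft_force'].round(1),where(o),o['grip_width'],delta(o,[-.12,-.097,.21],0))
E
```

```text
[-0.45   0.278  1.929  0.022  0.816 -1.748] [ 0.4 -0.7 -0.2] (array([-0.1283, -0.0972,  0.2009]), 'tilt', np.float64(6.9), 'yerr', array([-0.1, -0.2])) 0.03975058813129678 (array([-0.87,  0.02, -0.81]), array([-0.18,  6.85,  0.07]), array([-0.77,  0.03, -0.9 ]))
```

move_arm([
  {"hand": 4, "travel": [-0.8, 0, -0.9], "twist": [0, 6.9, 0]},
  {"hand": 4, "travel": [0, 0, 0], "twist": [0, 0, 7]},
  {"hand": 4, "travel": [0, 0, 0], "twist": [0, 0, 7]},
  {"hand": 4, "travel": [0, 0, 0], "twist": [0, 0, 7]},
  {"hand": 4, "travel": [0, 0, 0], "twist": [0, 0, 7]},
])

```text
time: 6.78
position: [0.4617, -0.0923, 0.2045]
tool_rot: [0.381, 0.925, -0.001, 0.006]
ft_force: [0.4, 0.8, -0.3]
grip_width: 0.0402
grip_force: 0.0
```

move_arm([
  {"hand": 4, "travel": [0, 0, 0], "twist": [0, 0, 7]},
  {"hand": 4, "travel": [0, 0, 0], "twist": [0, 0, 7]},
  {"hand": 4, "travel": [0, 0, 0], "twist": [0, 0, 7]},
  {"hand": 4, "travel": [0, 0, 0], "twist": [0, 0, 7]},
  {"hand": 4, "travel": [0, 0, 0], "twist": [0, 0, 7]},
])

```text
time: 7.2
position: [0.4615, -0.0923, 0.2045]
tool_rot: [0.641, 0.767, 0.001, 0.006]
ft_force: [0.2, 0.0, 0.0]
grip_width: 0.0399
grip_force: 0.0
```

move_arm([
  {"hand": 4, "travel": [0, 0, 0], "twist": [0, 0, 7]},
  {"hand": 4, "travel": [0, 0, 0], "twist": [0, 0, 7]},
  {"hand": 4, "travel": [0, 0, 0], "twist": [0, 0, 7]},
  {"hand": 4, "travel": [0, 0, 0], "twist": [0, 0, 7]},
  {"hand": 4, "travel": [0, 0, 0], "twist": [0, 0, 7]},
])

```text
time: 7.62
position: [0.4616, -0.0923, 0.2045]
tool_rot: [0.842, 0.539, 0.003, 0.005]
ft_force: [-0.7, -0.7, 0.7]
grip_width: 0.0399
grip_force: 0.0
```

move_arm([
  {"hand": 4, "travel": [0, 0, 0], "twist": [0, 0, 7]},
  {"hand": 4, "travel": [0, 0, 0], "twist": [0, 0, 7]},
  {"hand": 4, "travel": [0, 0, 0], "twist": [0, 0, 7]},
  {"hand": 4, "travel": [0, 0, 0], "twist": [0, 0, 7]},
  {"hand": 4, "travel": [0, 0, 0], "twist": [0, 0, 7]},
])

```text
time: 8.03
position: [0.4616, -0.0923, 0.2045]
tool_rot: [0.965, 0.261, 0.004, 0.004]
ft_force: [-0.2, -0.2, 0.7]
grip_width: 0.0399
grip_force: 0.0
```

move_arm([
  {"hand": 4, "travel": [0, 0, 0], "twist": [0, 0, 7]},
  {"hand": 4, "travel": [0, 0, 0], "twist": [0, 0, 7]},
  {"hand": 4, "travel": [0, 0, 0], "twist": [0, 0, 7]},
  {"hand": 4, "travel": [0, 0, 0], "twist": [0, 0, 7]},
  {"hand": 4, "travel": [0, 0, 0], "twist": [0, 0, 7]},
])

```text
time: 8.45
position: [0.4616, -0.0923, 0.2045]
tool_rot: [0.999, -0.042, 0.005, 0.003]
ft_force: [0.3, -0.8, 0.4]
grip_width: 0.0399
grip_force: 0.0
```

move_arm([
  {"hand": 4, "travel": [0, 0, 0], "twist": [0, 0, 7]},
  {"hand": 4, "travel": [0, 0, 0], "twist": [0, 0, 5]},
  {"hand": 4, "travel": [0, 0, 0], "twist": [0, 7, 0]},
  {"hand": 4, "travel": [0, 0, 0], "twist": [0, 7, 0]},
  {"hand": 4, "travel": [0, 0, 0], "twist": [0, 6, 0]},
])

```text
time: 8.87
position: [0.4615, -0.0922, 0.205]
tool_rot: [0.973, -0.14, 0.18, 0.027]
ft_force: [-0.0, 1.3, 0.2]
grip_width: 0.0402
grip_force: 0.0
```

```bash
sed -i 's/def delta(o,pc,tilt=45,back=-.005):/def delta(o,pc,tilt=45,back=-.005,s=-1):/; s/y=RC@\[0,1,0\];x=np/y=RC@[0,s,0];x=np/' h.py; python3 - <<'E'
from rig import robot;from fit import *
o=robot.get_obs();print(o['q'].round(3),o['ft_force'].round(1),where(o),o['grip_width'],delta(o,[-.12,-.097,.21],45))
E
```

```text
[-0.483  0.206  2.087  0.142  0.493  1.26 ] [-0.   1.3  0.2] (array([-0.1201, -0.0973,  0.2097]), 'tilt', np.float64(21.0), 'yerr', array([0.1, 0.2])) 0.0401992288034797 (array([ 0.22, -0.03, -0.07]), array([ 0.09, 24.02,  0.18]), array([ 0.23, -0.03,  0.03]))
```

move_arm([
  {"hand": 4, "travel": [0, 0, 0], "twist": [0, 3, 0]},
  {"hand": 4, "travel": [0, 0, 0], "twist": [0, 2, 0]},
  {"hand": 4, "travel": [0, 0, 0], "twist": [0, 1.5, 0]},
  {"hand": 4, "travel": [0, 0, 0], "twist": [0, 1, 0]},
  {"hand": 4, "travel": [0, 0, 0], "twist": [0, 1, 0]},
])

```text
time: 9.28
position: [0.4615, -0.0919, 0.2045]
tool_rot: [0.958, -0.138, 0.249, 0.037]
ft_force: [-0.1, 0.1, 0.6]
grip_width: 0.04
grip_force: 0.0
```

move_arm([
  {"hand": 4, "travel": [0, 0, 0], "twist": [0, 1, 0]},
  {"hand": 4, "travel": [0, 0, 0], "twist": [0, 1, 0]},
  {"hand": 4, "travel": [0, 0, 0], "twist": [0, 0.8, 0]},
  {"hand": 4, "travel": [0, 0, 0], "twist": [0, 0.8, 0]},
  {"hand": 4, "travel": [0, 0, 0], "twist": [0, 0.8, 0]},
])

```text
time: 9.7
position: [0.4621, -0.092, 0.2046]
tool_rot: [0.948, -0.136, 0.286, 0.042]
ft_force: [-0.2, -0.1, 0.6]
grip_width: 0.0399
grip_force: 0.0
```

move_arm([
  {"hand": 4, "travel": [0, 0, 0], "twist": [0, 0.8, 0]},
  {"hand": 4, "travel": [0, 0, 0], "twist": [0, 0.8, 0]},
  {"hand": 4, "travel": [0, 0, 0], "twist": [0, 0.8, 0]},
  {"hand": 4, "travel": [0, 0, 0], "twist": [0, 1, 0]},
  {"hand": 4, "travel": [0, 0, 0], "twist": [0, 1, 0]},
])

```text
time: 10.12
position: [0.4627, -0.0916, 0.2048]
tool_rot: [0.937, -0.134, 0.319, 0.046]
ft_force: [0.4, 0.2, -0.4]
grip_width: 0.04
grip_force: 0.0
```

move_arm([
  {"hand": 4, "travel": [0, 0, 0], "twist": [0, 1, 0]},
  {"hand": 4, "travel": [0, 0, 0], "twist": [0, 1, 0]},
  {"hand": 4, "travel": [0, 0, 0], "twist": [0, 1, 0]},
  {"hand": 4, "travel": [0, 0, 0], "twist": [0, 1, 0]},
  {"hand": 4, "travel": [0, 0, 0], "twist": [0, 1, 0]},
])

```text
time: 10.53
position: [0.4627, -0.0917, 0.2049]
tool_rot: [0.923, -0.132, 0.359, 0.052]
ft_force: [0.5, 0.3, 0.0]
grip_width: 0.0396
grip_force: 0.0
```

```bash
python3 - <<'E'
from rig import robot;from fit import *
o=robot.get_obs();print(o['q'].round(3),o['ft_force'].round(1),where(o),o['grip_width'])
t=np.radians(44);print(delta(o,[-.039-.05*np.sin(t),-.097,.1336+.05*np.cos(t)],44))
cs=[robot.camera(n)for n in('side','top')]
for c,bx in zip(cs,((280,180,370,300),(330,170,400,240))):
    m=mask(c,(22,120,100),(35,255,255),bx);print(cen(m)[:2])
cs=[c['frame'] for c in cs]
im=np.zeros((400,800,3),np.uint8);im[:,:400]=cv2.resize(cs[0][160:300,255:395],(400,400),interpolation=2);im[:,400:]=cv2.resize(cs[1][150:270,290:410],(400,400),interpolation=2)
cv2.imwrite('pics/c2.png',im[...,::-1])
E
```

```text
[-0.568  0.261  2.402  2.468  0.308 -1.132] [0.5 0.3 0. ] (array([-0.1207, -0.0965,  0.2086]), 'tilt', np.float64(42.5), 'yerr', array([0.2, 0. ])) 0.03963370473065217
(array([0.84, 0.06, 6.05]), array([-0.12,  1.5 ,  0.15]), array([0.68, 0.05, 6.07]))
(array([313.31944444, 233.47222222]), array([308, 228,  12,  12,  72], dtype=int32))
(array([370.13953488, 212.02325581]), array([368, 207,   5,  11,  43], dtype=int32))
```

View pics/c2.png

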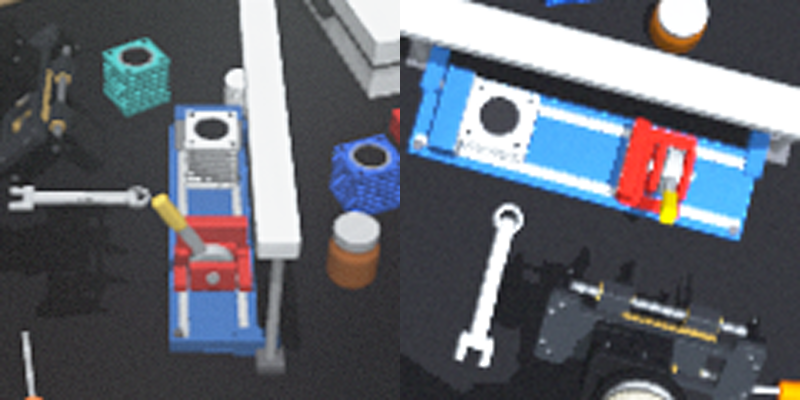

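The wrist branch is crossed. The lever has stayed partly up, with the handle at side crop (168,212) and top crop (669,205), and nothing else has moved. I'll triangulate the handle.

```bash
python3 - <<'E'
from rig import robot;from fit import *;import pickle
d=pickle.load(open('cam0.pkl','rb'));h,e=tri(d['side'],(313.3,233.5),d['top'],(370.1,212.0));c=RC.T@(h-O);print(c.round(4),e,np.hypot(c[0],c[2]-.0465),np.arctan2(c[2]-.0465,-c[0]))
o=robot.get_obs()
a=1.08
for t in(42,):
  tt=np.radians(t)
  for b in(.05,0):
    pc=np.array([-.096*np.cos(a)-b*np.sin(tt),-.097,.0465+.096*np.sin(a)+b*np.cos(tt)]);print(pc,delta(o,pc,t),ik(pc,t,o['q'],1))
E
```

```text
[-0.0524 -0.0968  0.1319] 0.0005860960078402912 0.10017279583120352 1.0208950085287145
[-0.07870405 -0.097       0.16832519] (array([0.54, 0.09, 5.8 ]), array([-0.15, -0.29,  0.08]), array([0.57, 0.07, 5.8 ])) (array([-0.52374367,  0.42680004,  2.34805939,  2.71168668,  0.38441025,
       -1.34555331]), np.float64(1.882560915893006e-09))
[-0.04524752 -0.097       0.13116795] (array([ 0.51,  0.1 , 10.8 ]), array([-0.15, -0.29,  0.08]), array([ 0.57,  0.07, 10.8 ])) (array([-0.49866328,  0.55594785,  2.29671109,  2.81671419,  0.45381767,
       -1.43445476]), np.float64(6.981915046111453e-13))
```

move_arm([
  {"hand": 4, "travel": [0.1, 0.1, 2.7], "twist": [0, 0, 0]},
  {"hand": 4, "travel": [0, 0, 2.5], "twist": [0, 0, 0]},
  {"hand": 4, "travel": [0, 0, 2.5], "twist": [0, 0, 0]},
  {"hand": 4, "travel": [0, 0, 1.5], "twist": [0, 0, 0]},
  {"hand": 4, "travel": [0, 0, 1.5], "twist": [0, 0, 0]},
])

```text
time: 11.05
position: [0.5331, -0.113, 0.1245]
tool_rot: [0.923, -0.132, 0.357, 0.051]
ft_force: [0.1, 1.2, 0.4]
grip_width: 0.0403
grip_force: 0.0
```

move_arm([
  {"hand": 1, "travel": [0, 0, 0], "twist": [0, 0, 0]},
  {"hand": 1, "travel": [0, 0, 0], "twist": [0, 0, 0]},
  {"hand": 1, "travel": [0, 0, 0], "twist": [0, 0, 0]},
  {"hand": 1, "travel": [0, 0, 0], "twist": [0, 0, 0]},
  {"hand": 1, "travel": [0, 0, 0], "twist": [0, 0, 0]},
], force=40)

```text
time: 11.47
position: [0.5307, -0.1123, 0.1257]
tool_rot: [0.923, -0.132, 0.357, 0.051]
ft_force: [0.1, 1.3, 2.1]
grip_width: 0.0157
grip_force: 40.0
```

```bash
cat > st.py <<'E'
from rig import robot;from fit import *
o=robot.get_obs();w=where(o);g=w[0]
print(o['time'],o['q'].round(2),'F clamp',(RC.T@o['ft_force']).round(1),w,'r %.4f a %.3f'%(np.hypot(g[0],g[2]-.0465),np.arctan2(g[2]-.0465,-g[0])),o['grip_width'],o['grip_force'].round(1))
E
cat >> h.py <<'E'
def arcf(A,tl,r,dr=0):
    """flipped tool: x axis = +clamp x/up"""
    zt=lambda t:np.array([np.sin(t),-np.cos(t)]);r=np.linspace(r,r+dr,len(A));P=[np.array([-r*np.cos(a),.0465+r*np.sin(a)])+.005*zt(np.radians(t)) for a,t,r in zip(A,tl,r)]
    for i in range(len(A)-1):
        t=np.radians(tl[i]);d=(P[i+1]-P[i])*100;x=np.array([np.cos(t),np.sin(t)])
        print(i,'a=%.2f'%A[i+1],'travel x %.2f z %.2f'%(d@x,d@zt(t)),'twist y %.1f'%(tl[i+1]-tl[i]))
E
python3 - <<'E'
from st import *
a=np.arctan2(g[2]-.0465,-g[0]);r=np.hypot(g[0],g[2]-.0465)
arcf(np.linspace(a,1.97,11),np.linspace(w[2],49,11),r,.0955-r)
E
```

```text
Traceback (most recent call last):
  File "st.py", line 3, in <module>
    print(o['time'],o['q'].round(2),'F clamp',(RC.T@o['ft_force']).round(1),w,'r %.4f a %.3f'%(np.hypot(g[0],g[2]-.0465),np.arctan2(g[2]-.0465,-g[0])),o['grip_width'],o['grip_force'].round(1))
                                                                                                                                                                       ^^^^^^^^^^^^^^^^^^^^^
AttributeError: 'float' object has no attribute 'round'
```

```bash
sed -i "s/o\['grip_force'\].round(1)/o['grip_force']/" st.py
python3 - <<'E'
from st import *
a=np.arctan2(g[2]-.0465,-g[0]);r=np.hypot(g[0],g[2]-.0465)
arcf(np.linspace(a,1.97,11),np.linspace(w[2],49,11),r,.0955-r)
E
```

```text
11.4667 [-0.5   0.56  2.31  2.82  0.48 -1.44] F clamp [-0.3  1.3  2.1] (array([-0.0496, -0.097 ,  0.1294]), 'tilt', np.float64(42.3), 'yerr', array([ 0.2, -0. ])) r 0.0966 a 1.032 0.015699039687584657 40.03670275211334
0 a=1.13 travel x 0.88 z 0.23 twist y 0.7
1 a=1.22 travel x 0.85 z 0.32 twist y 0.7
2 a=1.31 travel x 0.81 z 0.41 twist y 0.7
3 a=1.41 travel x 0.76 z 0.49 twist y 0.7
4 a=1.50 travel x 0.71 z 0.57 twist y 0.7
5 a=1.59 travel x 0.64 z 0.64 twist y 0.7
6 a=1.69 travel x 0.57 z 0.70 twist y 0.7
7 a=1.78 travel x 0.49 z 0.75 twist y 0.7
8 a=1.88 travel x 0.41 z 0.80 twist y 0.7
9 a=1.97 travel x 0.32 z 0.84 twist y 0.7
```

move_arm([
  {"hand": 1, "travel": [0.88, 0, 0.23], "twist": [0, 0.7, 0]},
  {"hand": 1, "travel": [0.85, 0, 0.32], "twist": [0, 0.7, 0]},
  {"hand": 1, "travel": [0.81, 0, 0.41], "twist": [0, 0.7, 0]},
  {"hand": 1, "travel": [0.76, 0, 0.49], "twist": [0, 0.7, 0]},
  {"hand": 1, "travel": [0.71, 0, 0.57], "twist": [0, 0.7, 0]},
])

```text
time: 11.88
position: [0.5718, -0.1241, 0.1404]
tool_rot: [0.911, -0.131, 0.387, 0.055]
ft_force: [-8.5, 3.0, 13.9]
grip_width: 0.0156
grip_force: 40.0
```

```bash
python3 st.py
```

```text
11.8833 [-0.49  0.56  2.24  2.82  0.47 -1.42] F clamp [-8.9  0.4 13.9] (array([-0.0071, -0.0966,  0.1439]), 'tilt', np.float64(46.0), 'yerr', array([ 0.2, -0.1])) r 0.0977 a 1.498 0.015585649593768704 40.00612556934357
```

```bash
python3 -c "
from h import *
arcf(np.linspace(1.498,1.98,6),np.linspace(46,49.5,6),.0977)"
```

```text
0 a=1.59 travel x 0.68 z 0.66 twist y 0.7
1 a=1.69 travel x 0.60 z 0.73 twist y 0.7
2 a=1.79 travel x 0.52 z 0.79 twist y 0.7
3 a=1.88 travel x 0.43 z 0.84 twist y 0.7
4 a=1.98 travel x 0.34 z 0.88 twist y 0.7
```

move_arm([
  {"hand": 1, "travel": [0.7, 0, 0.6], "twist": [0, 0.7, 0]},
  {"hand": 1, "travel": [0.62, 0, 0.7], "twist": [0, 0.7, 0]},
  {"hand": 1, "travel": [0.52, 0, 0.78], "twist": [0, 0.7, 0]},
])

```text
time: 12.13
position: [0.6009, -0.1327, 0.1411]
tool_rot: [0.903, -0.129, 0.406, 0.058]
ft_force: [-4.2, 1.8, 12.9]
grip_width: 0.0158
grip_force: 40.0
```

```bash
python3 st.py
```

```text
12.1333 [-0.47  0.59  2.19  2.84  0.5  -1.43] F clamp [-4.5  0.5 12.9] (array([ 0.0231, -0.0966,  0.1444]), 'tilt', np.float64(48.4), 'yerr', array([ 0.2, -0. ])) r 0.1006 a 1.803 0.01581918830559065 40.00294407742331
```

move_arm([
  {"hand": 1, "travel": [0.5, 0, 0.75], "twist": [0, 0.5, 0]},
  {"hand": 1, "travel": [0.45, 0, 0.7], "twist": [0, 0.5, 0]},
  {"hand": 1, "travel": [0, 0, 0], "twist": [0, 0, 0]},
])

```text
time: 12.38
position: [0.6184, -0.138, 0.1377]
tool_rot: [0.899, -0.129, 0.413, 0.059]
ft_force: [0.6, 0.2, 7.9]
grip_width: 0.0158
grip_force: 40.0
```

```bash
python3 - <<'E'
from st import *
cs=[robot.camera(n)for n in('side','top')];u=[]
for c,bx in zip(cs,((280,180,370,300),(330,150,400,240))):
    m=mask(c,(22,120,80),(35,255,255),bx);r=cen(m);u.append(r[0]);print(r[:2])
cs=[c['frame'] for c in cs]
im=np.zeros((400,800,3),np.uint8);im[:,:400]=cv2.resize(cs[0][180:280,285:385],(400,400),interpolation=2);im[:,400:]=cv2.resize(cs[1][150:250,310:410],(400,400),interpolation=2)
cv2.imwrite('pics/c3.png',im[...,::-1])
E
```

```text
12.3833 [-0.47  0.62  2.16  2.85  0.5  -1.43] F clamp [0.5 0.4 7.9] (array([ 0.0413, -0.0967,  0.1409]), 'tilt', np.float64(49.4), 'yerr', array([ 0.2, -0. ])) r 0.1030 a 1.983 0.015792845955708974 40.001221212150995
(array([339.2       , 226.26666667]), array([337, 225,   5,   4,  15], dtype=int32))
(array([376.62790698, 189.27906977]), array([374, 185,   6,  10,  43], dtype=int32))
```

View pics/c3.png

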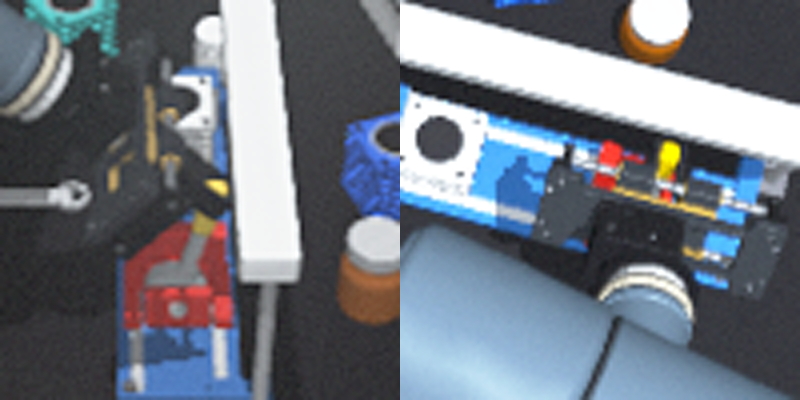

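The side crop shows the lever past upright, gripped near its handle at (205,205). A little further will tell me whether it's at its stop.

move_arm([
  {"hand": 1, "travel": [0.13, 0, 0.38], "twist": [0, 0, 0]},
  {"hand": 1, "travel": [0.13, 0, 0.38], "twist": [0, 0, 0]},
  {"hand": 1, "travel": [0, 0, 0], "twist": [0, 0, 0]},
])

```text
time: 12.73
position: [0.6256, -0.1402, 0.1352]
tool_rot: [0.899, -0.129, 0.414, 0.059]
ft_force: [0.4, 0.9, 8.0]
grip_width: 0.0154
grip_force: 40.0
```

```bash
python3 st.py
```

```text
12.7333 [-0.46  0.63  2.14  2.85  0.5  -1.43] F clamp [0.1 0.9 8. ] (array([ 0.0488, -0.0967,  0.1385]), 'tilt', np.float64(49.4), 'yerr', array([ 0.2, -0. ])) r 0.1041 a 2.058 0.015448683043082884 40.001152309414465
```

```bash
python3 - <<'E'
from st import *
cs=[robot.camera(n)for n in('side','top')];u=[]
for c,bx in zip(cs,((320,200,370,260),(360,170,390,220))):
    m=mask(c,(20,100,60),(36,255,255),bx);ys,xs=np.where(m);print('yellow x',xs.min(),xs.max(),'y',ys.min(),ys.max(),len(xs),'cen',xs.mean().round(1),ys.mean().round(1))
    for th in(1.3,1.45,1.6):
        a=th+.35;print(th,[proj(c,O+RC@[-r*np.cos(a)+k*.009*np.sin(a),-.097+.0,.0465+r*np.sin(a)+k*.009*np.cos(a)]).round(1).tolist() for r in(.07,.096,.122) for k in(-1,1)])
im=np.zeros((400,800,3),np.uint8);im[:,:400]=cv2.resize(cs[0]['frame'][200:260,305:365],(400,400),interpolation=2);im[:,400:]=cv2.resize(cs[1]['frame'][160:220,345:405],(400,400),interpolation=2)
cv2.imwrite('pics/c4.png',im[...,::-1])
E
```

```text
12.7333 [-0.46  0.63  2.14  2.85  0.5  -1.43] F clamp [0.1 0.9 8. ] (array([ 0.0488, -0.0967,  0.1385]), 'tilt', np.float64(49.4), 'yerr', array([ 0.2, -0. ])) r 0.1041 a 2.058 0.015448683043082884 40.001152309414465
yellow x 324 342 y 208 238 47 cen 334.5 227.5
1.3 [[328.6, 236.9], [334.1, 237.3], [329.4, 231.1], [335.0, 231.4], [330.2, 225.1], [335.9, 225.5]]
1.45 [[331.8, 237.0], [337.2, 237.9], [333.9, 231.3], [339.4, 232.3], [336.0, 225.5], [341.5, 226.5]]
1.6 [[335.0, 237.4], [340.1, 238.9], [338.3, 232.0], [343.4, 233.5], [341.6, 226.5], [346.8, 228.0]]
yellow x 364 388 y 184 212 88 cen 377.4 194.0
1.3 [[373.2, 198.9], [374.4, 194.0], [374.3, 197.2], [375.6, 192.2], [375.5, 195.4], [376.8, 190.3]]
1.45 [[373.9, 196.0], [375.0, 191.4], [375.3, 193.1], [376.4, 188.4], [376.8, 190.2], [377.9, 185.4]]
1.6 [[374.6, 193.2], [375.5, 189.0], [376.2, 189.3], [377.2, 185.0], [377.9, 185.3], [378.9, 180.9]]
```

View pics/c4.png

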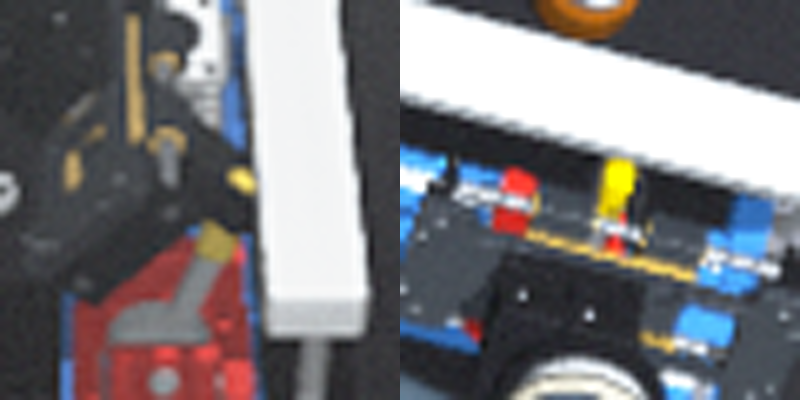

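The lever base at side (337,236) fits an angle of about 1.6, but I haven't felt the stop yet. I'll add some tilt for bar clearance and nudge it further.

move_arm([
  {"hand": 1, "travel": [0, 0, 0], "twist": [0, 2.5, 0]},
  {"hand": 1, "travel": [0, 0, 0], "twist": [0, 2.5, 0]},
  {"hand": 1, "travel": [0.06, 0, 0.3], "twist": [0, 0, 0]},
  {"hand": 1, "travel": [0.06, 0, 0.3], "twist": [0, 0, 0]},
  {"hand": 1, "travel": [0, 0, 0], "twist": [0, 0, 0]},
])

```text
time: 13.25
position: [0.632, -0.1422, 0.1341]
tool_rot: [0.879, -0.126, 0.455, 0.065]
ft_force: [3.3, 0.2, 10.2]
grip_width: 0.0156
grip_force: 40.0
```

```bash
python3 st.py
```

```text
13.25 [-0.47  0.69  2.18  2.9   0.69 -1.49] F clamp [ 3.1  1.1 10.2] (array([ 0.0553, -0.0968,  0.137 ]), 'tilt', np.float64(54.7), 'yerr', array([0.2, 0. ])) r 0.1061 a 2.119 0.01559218771771141 40.00088810920715
```

```bash
cat > yl.py <<'E'
from st import *
def yel(pr=1):
    out=[]
    for n,bx in(('side',(300,150,385,270)),('top',(300,160,400,230))):
        c=robot.camera(n);m=mask(c,(24,150,70),(34,255,255),bx);N,l,s,ce=cv2.connectedComponentsWithStats(m)
        print(n,[(s[i].tolist(),ce[i].round(1).tolist()) for i in range(1,N) if s[i,4]>3]);out.append(c)
    return out
def show(cs,y):
    for c in cs:
        for th in(1.25,1.4,1.5,1.6):
            a=th+.35;print(th,[proj(c,O+RC@[-r*np.cos(a),y,.0465+r*np.sin(a)]).round(1).tolist() for r in(.07,.122)])
if __name__=='__main__': show(yel(),-.097)
E
python3 yl.py
```

```text
13.25 [-0.47  0.69  2.18  2.9   0.69 -1.49] F clamp [ 3.1  1.1 10.2] (array([ 0.0553, -0.0968,  0.137 ]), 'tilt', np.float64(54.7), 'yerr', array([0.2, 0. ])) r 0.1061 a 2.119 0.01559218771771141 40.00088810920715
side []
top [([375, 184, 6, 9, 36], [377.0, 187.5])]
1.25 [[330.3, 237.1], [331.2, 225.2]]
1.4 [[333.5, 237.3], [336.9, 225.7]]
1.5 [[335.6, 237.7], [340.6, 226.3]]
1.6 [[337.6, 238.2], [344.2, 227.3]]
1.25 [[373.5, 197.4], [375.7, 194.5]]
1.4 [[374.3, 194.6], [377.0, 189.4]]
1.5 [[374.7, 192.8], [377.7, 186.2]]
1.6 [[375.1, 191.1], [378.4, 183.1]]
```

move_arm([
  {"hand": 4, "travel": [0, 0, 0], "twist": [0, 0, 0]},
  {"hand": 4, "travel": [0, 0, 0], "twist": [0, 0, 0]},
  {"hand": 4, "travel": [0, 0, 0], "twist": [0, 0, 0]},
])

```text
time: 13.6
position: [0.6275, -0.1408, 0.1286]
tool_rot: [0.883, -0.127, 0.448, 0.064]
ft_force: [0.4, 0.8, -0.1]
grip_width: 0.0282
grip_force: 0.0
```

```bash
python3 - <<'E'
import yl;from yl import *
cs=yel()
im=np.zeros((400,800,3),np.uint8);im[:,:400]=cv2.resize(cs[0]['frame'][200:260,305:365],(400,400),interpolation=2);im[:,400:]=cv2.resize(cs[1]['frame'][160:220,345:405],(400,400),interpolation=2)
cv2.imwrite('pics/c5.png',im[...,::-1])
E
```

```text
13.6 [-0.47  0.69  2.18  2.9   0.68 -1.49] F clamp [ 0.1  0.9 -0.1] (array([ 0.0506, -0.0968,  0.1315]), 'tilt', np.float64(53.8), 'yerr', array([ 0.2, -0. ])) r 0.0989 a 2.108 0.028161154838974235 0.0
side []
top [([374, 184, 7, 9, 47], [376.5, 187.7])]
```

View pics/c5.png

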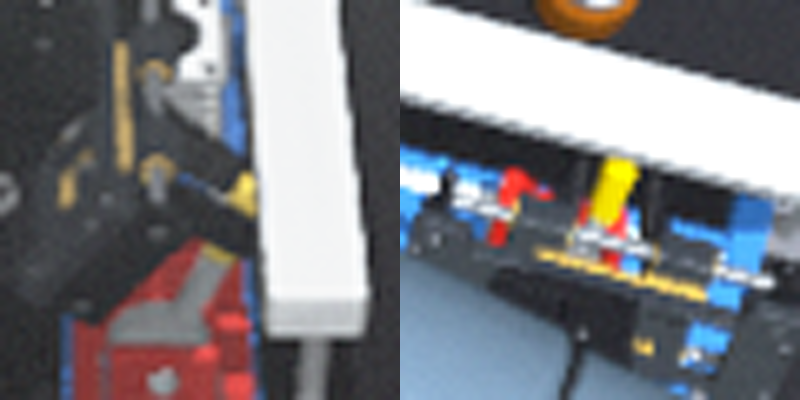

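Now clear: in the side crop the handle base is at (218,252), i.e. image (337.7,237.8), against a prediction of (337.6,238.2) for a lever angle of 1.6. So the lever is at its stop and the pads had slid over the handle. I'll regrip it centred.

move_arm([
  {"hand": 4, "travel": [-0.4, 0, -1.3], "twist": [0, 0, 0]},
  {"hand": 4, "travel": [0, 0, 0], "twist": [0, 0, 0]},
  {"hand": 1, "travel": [0, 0, 0], "twist": [0, 0, 0]},
  {"hand": 1, "travel": [0, 0, 0], "twist": [0, 0, 0]},
  {"hand": 1, "travel": [0, 0, 0], "twist": [0, 0, 0]},
], force=40)

```text
time: 14.12
position: [0.616, -0.1376, 0.1328]
tool_rot: [0.883, -0.127, 0.448, 0.064]
ft_force: [0.2, 0.8, -0.7]
grip_width: 0.0273
grip_force: 0.0
```

move_arm([
  {"hand": 1, "travel": [0, 0, 0], "twist": [0, 0, 0]},
  {"hand": 1, "travel": [0, 0, 0], "twist": [0, 0, 0]},
  {"hand": 1, "travel": [0, 0, 0], "twist": [0, 0, 0]},
])

```text
time: 14.37
position: [0.6159, -0.1375, 0.1328]
tool_rot: [0.883, -0.127, 0.448, 0.064]
ft_force: [1.8, -0.9, -0.6]
grip_width: 0.0146
grip_force: 40.0
```

```bash
python3 st.py
```

```text
14.3667 [-0.48  0.68  2.21  2.9   0.7  -1.5 ] F clamp [ 1.9 -0.3 -0.6] (array([ 0.0385, -0.0969,  0.1358]), 'tilt', np.float64(53.8), 'yerr', array([ 0.2, -0. ])) r 0.0972 a 1.978 0.014558406837622297 39.9997079372406
```

Gripped again. Now I'll drag the jaw along clamp +y, which is tool −y.

move_arm([
  {"hand": 1, "travel": [0, -0.5, 0], "twist": [0, 0, 0]},
  {"hand": 1, "travel": [0, -1, 0], "twist": [0, 0, 0]},
  {"hand": 1, "travel": [0, -1, 0], "twist": [0, 0, 0]},
  {"hand": 1, "travel": [0, -1, 0], "twist": [0, 0, 0]},
])

```text
time: 14.7
position: [0.6257, -0.1041, 0.1328]
tool_rot: [0.883, -0.128, 0.448, 0.064]
ft_force: [0.4, -2.4, -1.9]
grip_width: 0.0147
grip_force: 40.0
```

```bash
python3 st.py
```

```text
14.7 [-0.38  0.68  2.2   3.02  0.68 -1.53] F clamp [ 1.  -2.2 -1.9] (array([ 0.0385, -0.0621,  0.1358]), 'tilt', np.float64(53.8), 'yerr', array([ 0., -0.])) r 0.0972 a 1.978 0.014704632576973107 40.00077724456787
```

move_arm([
  {"hand": 1, "travel": [0, -1.2, 0], "twist": [0, 0, 0]},
  {"hand": 1, "travel": [0, -1.2, 0], "twist": [0, 0, 0]},
  {"hand": 1, "travel": [0, -1.2, 0], "twist": [0, 0, 0]},
  {"hand": 1, "travel": [0, -0.7, 0], "twist": [0, 0, 0]},
  {"hand": 1, "travel": [0, -0.4, 0], "twist": [0, 0, 0]},
])

```text
time: 15.12
position: [0.639, -0.0577, 0.1329]
tool_rot: [0.883, -0.127, 0.448, 0.064]
ft_force: [0.4, -2.2, -1.7]
grip_width: 0.0151
grip_force: 40.0
```

move_arm([
  {"hand": 1, "travel": [0, -0.3, 0], "twist": [0, 0, 0]},
  {"hand": 1, "travel": [0, -0.3, 0], "twist": [0, 0, 0]},
  {"hand": 1, "travel": [0, -0.3, 0], "twist": [0, 0, 0]},
  {"hand": 1, "travel": [0, -0.3, 0], "twist": [0, 0, 0]},
  {"hand": 1, "travel": [0, -0.2, 0], "twist": [0, 0, 0]},
])

```text
time: 15.53
position: [0.6426, -0.0453, 0.133]
tool_rot: [0.883, -0.127, 0.448, 0.064]
ft_force: [0.9, -3.0, -1.9]
grip_width: 0.0146
grip_force: 40.0
```

```bash
python3 st.py
```

```text
15.5333 [-0.21  0.68  2.16  3.24  0.64 -1.61] F clamp [ 1.8 -2.6 -1.9] (array([ 0.038 , -0.0009,  0.1359]), 'tilt', np.float64(53.8), 'yerr', array([ 0.2, -0. ])) r 0.0971 a 1.973 0.014644234509113632 39.99933958053589
```

move_arm([
  {"hand": 1, "travel": [0, -0.25, 0], "twist": [0, 0, 0]},
  {"hand": 1, "travel": [0, -0.25, 0], "twist": [0, 0, 0]},
  {"hand": 1, "travel": [0, -0.2, 0], "twist": [0, 0, 0]},
  {"hand": 1, "travel": [0, -0.2, 0], "twist": [0, 0, 0]},
  {"hand": 1, "travel": [0, -0.1, 0], "twist": [0, 0, 0]},
])

```text
time: 15.95
position: [0.6453, -0.0357, 0.133]
tool_rot: [0.883, -0.127, 0.448, 0.064]
ft_force: [-0.6, -5.3, -0.1]
grip_width: 0.0148
grip_force: 40.0
```

```bash
python3 st.py
```

```text
15.95 [-0.19  0.68  2.15  3.27  0.63 -1.62] F clamp [ 1.  -5.3 -0.1] (array([0.0378, 0.0091, 0.1359]), 'tilt', np.float64(53.8), 'yerr', array([ 0.1, -0. ])) r 0.0971 a 1.971 0.014787382213704429 39.999935030937195
```

move_arm([
  {"hand": 1, "travel": [0, -0.12, 0], "twist": [0, 0, 0]},
  {"hand": 1, "travel": [0, -0.12, 0], "twist": [0, 0, 0]},
  {"hand": 1, "travel": [0, -0.1, 0], "twist": [0, 0, 0]},
])

```text
time: 16.2
position: [0.6462, -0.0326, 0.1329]
tool_rot: [0.883, -0.127, 0.448, 0.064]
ft_force: [0.2, -4.9, -1.0]
grip_width: 0.0147
grip_force: 40.0
```

```bash
python3 st.py
```

```text
16.2 [-0.18  0.68  2.14  3.29  0.63 -1.63] F clamp [ 1.6 -4.6 -1. ] (array([0.0378, 0.0122, 0.1359]), 'tilt', np.float64(53.8), 'yerr', array([ 0.1, -0. ])) r 0.0971 a 1.971 0.01471626323873491 40.000231862068176
```

move_arm([
  {"hand": 1, "travel": [0, -0.1, 0], "twist": [0, 0, 0]},
  {"hand": 1, "travel": [0, -0.1, 0], "twist": [0, 0, 0]},
  {"hand": 1, "travel": [0, 0, 0], "twist": [0, 0, 0]},
])

```text
time: 16.45
position: [0.6464, -0.0321, 0.1329]
tool_rot: [0.882, -0.129, 0.448, 0.065]
ft_force: [-2.2, -9.9, 0.4]
grip_width: 0.0146
grip_force: 40.0
```

```bash
python3 st.py
```

```text
16.45 [-0.18  0.68  2.14  3.3   0.63 -1.63] F clamp [  0.7 -10.1   0.4] (array([0.0378, 0.0128, 0.1359]), 'tilt', np.float64(53.8), 'yerr', array([-0.1, -0.1])) r 0.0971 a 1.971 0.014625470188592747 40.00888109207153
```

Force has risen to 10 N at a travel of about 0.115, so the barrel is snug. I'll add a slight push to square it, then plan the downward arc with a firmer grip.

move_arm([
  {"hand": 1, "travel": [0, -0.08, 0], "twist": [0, 0, 0]},
  {"hand": 1, "travel": [0, 0, 0], "twist": [0, 0, 0]},
], force=60)

```text
time: 16.62
position: [0.6464, -0.032, 0.1329]
tool_rot: [0.882, -0.13, 0.448, 0.065]
ft_force: [-1.7, -11.7, -0.3]
grip_width: 0.0143
grip_force: 60.0
```

```bash
python3 - <<'E'
from st import *
A=np.linspace(1.971,.33,21);tl=np.linspace(53.8,38,21);arcf(A,tl,.0971)
q=o['q']
for a,t in list(zip(A,tl))[::5]: q,e=ik([-.0971*np.cos(a),.013,.0465+.0971*np.sin(a)],t,q,1);print(t,q.round(2),e<1e-3)
E
```

```text
16.6167 [-0.18  0.68  2.14  3.3   0.62 -1.63] F clamp [  1.7 -11.7  -0.3] (array([0.0378, 0.0129, 0.1359]), 'tilt', np.float64(53.8), 'yerr', array([-0.2, -0.1])) r 0.0971 a 1.971 0.014254554804894879 60.015588998794556
0 a=1.89 travel x -0.22 z -0.77 twist y -0.8
1 a=1.81 travel x -0.29 z -0.74 twist y -0.8
2 a=1.72 travel x -0.36 z -0.71 twist y -0.8
3 a=1.64 travel x -0.43 z -0.67 twist y -0.8
4 a=1.56 travel x -0.49 z -0.63 twist y -0.8
5 a=1.48 travel x -0.55 z -0.58 twist y -0.8
6 a=1.40 travel x -0.60 z -0.53 twist y -0.8
7 a=1.31 travel x -0.65 z -0.47 twist y -0.8
8 a=1.23 travel x -0.69 z -0.40 twist y -0.8
9 a=1.15 travel x -0.73 z -0.34 twist y -0.8
10 a=1.07 travel x -0.76 z -0.27 twist y -0.8
11 a=0.99 travel x -0.78 z -0.19 twist y -0.8
12 a=0.90 travel x -0.79 z -0.12 twist y -0.8
13 a=0.82 travel x -0.80 z -0.04 twist y -0.8
14 a=0.74 travel x -0.80 z 0.03 twist y -0.8
15 a=0.66 travel x -0.80 z 0.11 twist y -0.8
16 a=0.58 travel x -0.78 z 0.19 twist y -0.8
17 a=0.49 travel x -0.76 z 0.26 twist y -0.8
18 a=0.41 travel x -0.73 z 0.33 twist y -0.8
19 a=0.33 travel x -0.70 z 0.40 twist y -0.8
53.8 [-0.18  0.68  2.15  3.29  0.63 -1.63] True
49.849999999999994 [-0.17  0.62  2.2   3.32  0.54 -1.65] True
45.9 [-0.16  0.59  2.25  3.33  0.5  -1.65] True
41.95 [-0.15  0.62  2.29  3.33  0.5  -1.64] True
38.0 [-0.15  0.68  2.31  3.31  0.51 -1.61] True
```

move_arm([
  {"hand": 1, "travel": [-0.22, 0, -0.77], "twist": [0, -0.8, 0]},
  {"hand": 1, "travel": [-0.29, 0, -0.74], "twist": [0, -0.8, 0]},
  {"hand": 1, "travel": [-0.36, 0, -0.71], "twist": [0, -0.8, 0]},
  {"hand": 1, "travel": [-0.43, 0, -0.67], "twist": [0, -0.8, 0]},
])

```text
time: 16.95
position: [0.6146, -0.0226, 0.1372]
tool_rot: [0.896, -0.132, 0.419, 0.061]
ft_force: [1.3, -12.6, -11.4]
grip_width: 0.0133
grip_force: 60.0
```

```bash
python3 st.py
```

```text
16.95 [-0.17  0.62  2.18  3.32  0.54 -1.64] F clamp [  4.9 -11.7 -11.4] (array([0.0049, 0.0129, 0.1405]), 'tilt', np.float64(50.1), 'yerr', array([-0.2, -0.1])) r 0.0941 a 1.623 0.01332403172143808 59.97385919094086
```

move_arm([
  {"hand": 1, "travel": [-0.55, 0, -0.57], "twist": [0, -0.8, 0]},
  {"hand": 1, "travel": [-0.61, 0, -0.52], "twist": [0, -0.8, 0]},
  {"hand": 1, "travel": [-0.65, 0, -0.48], "twist": [0, -0.8, 0]},
  {"hand": 1, "travel": [-0.65, 0, -0.47], "twist": [0, -0.8, 0]},
  {"hand": 1, "travel": [-0.69, 0, -0.4], "twist": [0, -0.8, 0]},
])

```text
time: 17.37
position: [0.5789, -0.012, 0.1307]
tool_rot: [0.91, -0.134, 0.389, 0.056]
ft_force: [4.0, -14.4, -11.9]
grip_width: 0.0124
grip_force: 60.0
```

```bash
python3 st.py
```

```text
17.3667 [-0.16  0.6   2.23  3.34  0.5  -1.65] F clamp [  7.9 -12.7 -11.9] (array([-0.0322,  0.0129,  0.1341]), 'tilt', np.float64(46.3), 'yerr', array([-0.2, -0.1])) r 0.0933 a 1.219 0.012371707208618767 59.98680889606476
```

move_arm([
  {"hand": 1, "travel": [-0.74, 0, -0.3], "twist": [0, -0.8, 0]},
  {"hand": 1, "travel": [-0.77, 0, -0.22], "twist": [0, -0.8, 0]},
  {"hand": 1, "travel": [-0.78, 0, -0.17], "twist": [0, -0.8, 0]},
  {"hand": 1, "travel": [-0.79, 0, -0.1], "twist": [0, -0.8, 0]},
  {"hand": 1, "travel": [-0.8, 0, -0.03], "twist": [0, -0.8, 0]},
])

```text
time: 17.78
position: [0.5491, -0.0031, 0.1131]
tool_rot: [0.92, -0.136, 0.363, 0.053]
ft_force: [-6.3, -12.5, 8.6]
grip_width: 0.0116
grip_force: 51.5
```

```bash
python3 - <<'E'
from yl import *
show(yel(),.013)
E
```

```text
17.7833 [-0.15  0.61  2.28  3.34  0.5  -1.64] F clamp [ -2.5 -13.8   8.6] (array([-0.063 ,  0.013 ,  0.1168]), 'tilt', np.float64(43.1), 'yerr', array([-0.2, -0.1])) r 0.0944 a 0.840 0.011562766969477813 51.51767313480377
side []
top [([336, 200, 6, 10, 41], [338.6, 204.5])]
1.25 [[329.4, 214.5], [330.3, 202.8]]
1.4 [[332.5, 214.8], [335.7, 203.3]]
1.5 [[334.5, 215.1], [339.2, 203.9]]
1.6 [[336.4, 215.6], [342.6, 204.9]]
1.25 [[342.6, 189.1], [343.4, 185.8]]
1.4 [[343.3, 186.3], [344.8, 180.8]]
1.5 [[343.8, 184.5], [345.7, 177.6]]
1.6 [[344.3, 182.8], [346.5, 174.5]]
```

```bash
python3 - <<'E'
from yl import *
cs=yel();c=cs[1]
for th in(.2,.4,.5,.6,.7,.8,.9):
    a=th+.35;print(th,[proj(c,O+RC@[-r*np.cos(a),.013,.0465+r*np.sin(a)]).round(1).tolist() for r in(.07,.096,.122)])
print(proj(c,o['position']),proj(cs[0],o['position']))
im=np.zeros((400,800,3),np.uint8);im[:,:400]=cv2.resize(cs[0]['frame'][180:250,275:345],(400,400),interpolation=2);im[:,400:]=cv2.resize(cs[1]['frame'][165:235,310:380],(400,400),interpolation=2)
cv2.imwrite('pics/c6.png',im[...,::-1])
E
```

```text
17.8833 [-0.15  0.61  2.28  3.33  0.49 -1.64] F clamp [-0.7 -1.8  0.9] (array([-0.0661,  0.0147,  0.1143]), 'tilt', np.float64(42.5), 'yerr', array([ 0.2, -0. ])) r 0.0947 a 0.798 0.010905824210216271 1.5362214321976353
side []
top [([336, 200, 6, 10, 41], [338.6, 204.5])]
0.2 [[337.6, 207.5], [336.0, 213.1], [334.5, 218.8]]
0.4 [[338.3, 204.7], [337.0, 209.3], [335.7, 214.1]]
0.5 [[338.7, 203.2], [337.6, 207.1], [336.5, 211.3]]
0.6 [[339.2, 201.5], [338.3, 204.8], [337.3, 208.3]]
0.7 [[339.7, 199.7], [338.9, 202.3], [338.2, 205.1]]
0.8 [[340.2, 197.8], [339.6, 199.7], [339.1, 201.7]]
0.9 [[340.7, 195.9], [340.4, 197.0], [340.0, 198.2]]
[337.10363173 207.14045977] [310.52170819 215.3943388 ]
```

View pics/c6.png

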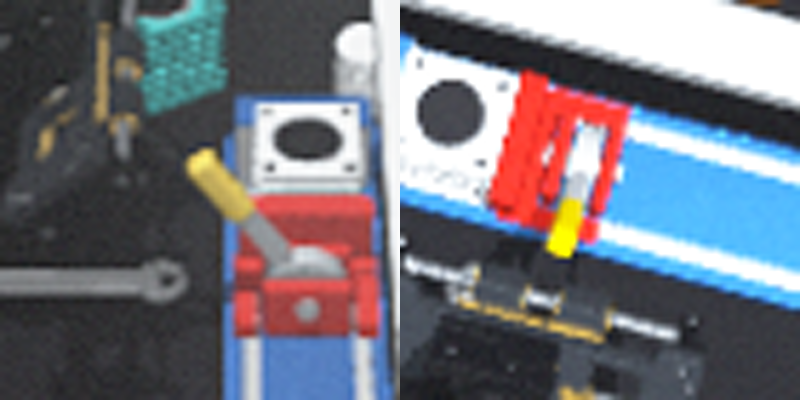

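The pads worked off the handle partway down. In the side crop the lever rests at roughly 0.6 rad with its handle at (220,185), so the cam is already engaged. The barrel still stands square between the jaws. From here I'll push the lever down from its far side with closed fingers, which doesn't rely on pad friction.

```bash
python3 - <<'E'
from st import *
t=np.radians(40);zt=np.array([np.sin(t),-np.cos(t)]);xt=np.array([np.cos(t),np.sin(t)])
def G(a,rho=.098,off=.009):
    u=np.array([-np.cos(a),np.sin(a)]);n=np.array([np.sin(a),np.cos(a)]);return np.array([0,.0465])+rho*u+off*n-.019*zt+.010*xt
cur=np.array([g[0],g[2]])
s=G(1.2);P=lambda v:((v@xt*100).round(2),(v@zt*100).round(2));print('start',s,'from now',P(s-cur))
A=np.r_[1.2,1.05,np.linspace(.98,.30,11)]
for i in range(len(A)-1): print('%.2f'%A[i+1],P(G(A[i+1])-G(A[i])),G(A[i+1]).round(4))
q=o['q'].copy()
for v in(cur+.065*-zt,cur+.065*-zt+xt*.04,s,G(.8),G(.3)): q,e=ik([v[0],.013,v[1]],40,q,1);print(v.round(3),q.round(2),e<1e-3)
E
```

```text
17.9833 [-0.15  0.61  2.28  3.33  0.49 -1.64] F clamp [-1.1 -5.7  1.9] (array([-0.0659,  0.0149,  0.1142]), 'tilt', np.float64(42.5), 'yerr', array([ 0.2, -0. ])) r 0.0945 a 0.799 0.010019904692824566 3.14332139754697
start [-0.03167523  0.16208377] from now (np.float64(5.7), np.float64(-1.47))
1.05 (np.float64(-1.39), np.float64(-0.5)) [-0.0455  0.157 ]
0.98 (np.float64(-0.67), np.float64(-0.16)) [-0.0517  0.1539]
0.91 (np.float64(-0.66), np.float64(-0.11)) [-0.0574  0.1505]
0.84 (np.float64(-0.67), np.float64(-0.06)) [-0.0629  0.1467]
0.78 (np.float64(-0.67), np.float64(-0.02)) [-0.0682  0.1425]
0.71 (np.float64(-0.67), np.float64(0.03)) [-0.0731  0.1381]
0.64 (np.float64(-0.67), np.float64(0.07)) [-0.0778  0.1332]
0.57 (np.float64(-0.66), np.float64(0.12)) [-0.0821  0.1281]
0.50 (np.float64(-0.65), np.float64(0.16)) [-0.086   0.1227]
0.44 (np.float64(-0.64), np.float64(0.2)) [-0.0896  0.117 ]
0.37 (np.float64(-0.62), np.float64(0.25)) [-0.0928  0.1111]
0.30 (np.float64(-0.6), np.float64(0.29)) [-0.0955  0.105 ]
[-0.108  0.164] [-0.14  0.42  2.3   3.47  0.29 -1.78] True
[-0.077  0.19 ] [-0.15  0.36  2.21  3.74  0.15 -2.06] True
[-0.032  0.162] [-0.17  0.47  2.14  3.59  0.18 -1.92] True
[-0.066  0.144] [-0.16  0.5   2.23  3.43  0.29 -1.75] True
[-0.096  0.105] [-0.15  0.62  2.33  3.33  0.5  -1.63] True
```

move_arm([
  {"hand": 0.9, "travel": [0, 0, -1.5], "twist": [0, 0, 0]},
  {"hand": 0.9, "travel": [0, 0, -2.5], "twist": [0, 1, 0]},
  {"hand": 0.5, "travel": [0, 0.15, -2.5], "twist": [0, 1.5, 0]},
  {"hand": 0, "travel": [2.5, 0, 0], "twist": [0, 0, 0]},
  {"hand": 0, "travel": [2.5, 0, 0], "twist": [0, 0, 0]},
])

```text
time: 18.4
position: [0.5353, 0.0027, 0.1925]
tool_rot: [0.916, -0.129, 0.376, 0.053]
ft_force: [1.1, -0.6, 0.9]
grip_width: 0.0016
grip_force: 0.0
```

```bash
python3 - <<'E'
from st import *
t=np.radians(45);zt=np.array([np.sin(t),-np.cos(t)]);xt=np.array([np.cos(t),np.sin(t)])
def G(a,rho=.098,off=.009):
    u=np.array([-np.cos(a),np.sin(a)]);n=np.array([np.sin(a),np.cos(a)]);return np.array([0,.0465])+rho*u+off*n-.019*zt+.010*xt
s=G(1.2);print(delta(o,[s[0],.013,s[1]],45))
P=lambda v:((v@xt*100).round(2),(v@zt*100).round(2))
A=np.r_[1.2,1.05,np.linspace(.98,.30,11)]
for i in range(len(A)-1): print('%.2f'%A[i+1],P(G(A[i+1])-G(A[i])),G(A[i+1]).round(4))
c=robot.camera('top');m=mask(c,(24,150,70),(34,255,255),(300,160,400,230));print(cen(m)[:2])
E
```

```text
18.4 [-0.15  0.38  2.26  3.47  0.29 -1.79] F clamp [ 1.2 -0.3  0.9] (array([-0.078 ,  0.0146,  0.196 ]), 'tilt', np.float64(44.7), 'yerr', array([0.5, 0.1])) r 0.1686 a 1.090 0.0016429920329453088 0.0
(array([0.75, 0.2 , 5.58]), array([-0.3 ,  0.32,  0.37]), array([0.72, 0.16, 5.58]))
1.05 (np.float64(-1.34), np.float64(-0.62)) [-0.0473  0.1565]
0.98 (np.float64(-0.65), np.float64(-0.22)) [-0.0535  0.1534]
0.91 (np.float64(-0.65), np.float64(-0.17)) [-0.0592  0.15  ]
0.84 (np.float64(-0.66), np.float64(-0.12)) [-0.0648  0.1462]
0.78 (np.float64(-0.66), np.float64(-0.08)) [-0.07    0.1421]
0.71 (np.float64(-0.67), np.float64(-0.03)) [-0.075   0.1376]
0.64 (np.float64(-0.67), np.float64(0.01)) [-0.0796  0.1328]
0.57 (np.float64(-0.67), np.float64(0.06)) [-0.0839  0.1276]
0.50 (np.float64(-0.66), np.float64(0.1)) [-0.0878  0.1222]
0.44 (np.float64(-0.65), np.float64(0.15)) [-0.0914  0.1166]
0.37 (np.float64(-0.64), np.float64(0.19)) [-0.0946  0.1107]
0.30 (np.float64(-0.63), np.float64(0.24)) [-0.0973  0.1046]
(array([338.75675676, 204.02702703]), array([336, 200,   6,   9,  37], dtype=int32))
```

move_arm([
  {"hand": 0, "travel": [0.75, 0.2, 0], "twist": [-0.3, 0.3, 0.4]},
  {"hand": 0, "travel": [0, 0, 2.2], "twist": [0, 0, 0]},
  {"hand": 0, "travel": [0, 0, 2], "twist": [0, 0, 0]},
  {"hand": 0, "travel": [0, 0, 1.4], "twist": [0, 0, 0]},
  {"hand": 0, "travel": [-1.3, 0, -0.6], "twist": [0, 0, 0]},
])

```text
time: 18.87
position: [0.574, -0.0112, 0.1552]
tool_rot: [0.911, -0.134, 0.385, 0.056]
ft_force: [-0.2, -0.0, -0.5]
grip_width: 0.0004
grip_force: 0.0
```

```bash
python3 st.py
```

```text
18.8667 [-0.16  0.52  2.22  3.38  0.41 -1.69] F clamp [-0.2 -0.1 -0.5] (array([-0.0371,  0.0123,  0.1586]), 'tilt', np.float64(45.8), 'yerr', array([-0.2, -0.1])) r 0.1181 a 1.251 0.00037156913973924164 0.0
```

move_arm([
  {"hand": 0, "travel": [-0.65, 0, -0.2], "twist": [0, 0, 0]},
  {"hand": 0, "travel": [-0.65, 0, -0.17], "twist": [0, 0, 0]},
  {"hand": 0, "travel": [-0.66, 0, -0.12], "twist": [0, 0, 0]},
  {"hand": 0, "travel": [-0.66, 0, -0.08], "twist": [0, 0, 0]},
  {"hand": 0, "travel": [-0.67, 0, -0.03], "twist": [0, 0, 0]},
])

```text
time: 19.28
position: [0.5418, -0.0018, 0.1355]
tool_rot: [0.913, -0.134, 0.382, 0.055]
ft_force: [-0.3, 0.3, -0.4]
grip_width: 0.0004
grip_force: 0.0
```

```bash
python3 st.py; python3 - <<'E'
from yl import *
cs=yel()
for c in cs:
  for th in(0,.1,.2,.3,.4,.5,.6):
    a=th+.35;print(th,[proj(c,O+RC@[-r*np.cos(a),.013,.0465+r*np.sin(a)]).round(1).tolist() for r in(.07,.096,.122)])
E
```

```text
19.2833 [-0.15  0.57  2.31  3.34  0.53 -1.64] F clamp [-0.4  0.2 -0.4] (array([-0.0706,  0.0122,  0.139 ]), 'tilt', np.float64(45.4), 'yerr', array([-0.2, -0.1])) r 0.1164 a 0.919 0.0004322895322576747 0.0
19.2833 [-0.15  0.57  2.31  3.34  0.53 -1.64] F clamp [-0.4  0.2 -0.4] (array([-0.0706,  0.0122,  0.139 ]), 'tilt', np.float64(45.4), 'yerr', array([-0.2, -0.1])) r 0.1164 a 0.919 0.0004322895322576747 0.0
side []
top [([336, 200, 6, 10, 39], [338.7, 204.3])]
0 [[309.7, 224.3], [302.6, 222.4], [295.5, 220.5]]
0.1 [[310.5, 223.0], [303.7, 220.5], [296.8, 218.1]]
0.2 [[311.4, 221.7], [305.0, 218.7], [298.5, 215.8]]
0.3 [[312.6, 220.4], [306.5, 217.0], [300.4, 213.5]]
0.4 [[313.9, 219.3], [308.3, 215.4], [302.7, 211.5]]
0.5 [[315.3, 218.2], [310.3, 214.0], [305.2, 209.6]]
0.6 [[316.9, 217.3], [312.5, 212.7], [308.0, 207.9]]
0 [[337.0, 209.6], [335.3, 215.9], [333.5, 222.4]]
0.1 [[337.2, 208.6], [335.6, 214.6], [333.9, 220.8]]
0.2 [[337.6, 207.5], [336.0, 213.1], [334.5, 218.8]]
0.3 [[337.9, 206.2], [336.5, 211.3], [335.1, 216.6]]
0.4 [[338.3, 204.7], [337.0, 209.3], [335.7, 214.1]]
0.5 [[338.7, 203.2], [337.6, 207.1], [336.5, 211.3]]
0.6 [[339.2, 201.5], [338.3, 204.8], [337.3, 208.3]]
```

move_arm([
  {"hand": 0, "travel": [-0.67, 0.05, 0], "twist": [0, 0, 0]},
  {"hand": 0, "travel": [-0.5, 0, 0], "twist": [0, 0, 0]},
])

```text
time: 19.55
position: [0.5347, -0.0004, 0.1275]
tool_rot: [0.912, -0.135, 0.382, 0.055]
ft_force: [0.2, 0.7, -0.1]
grip_width: 0.0002
grip_force: 0.0
```

```bash
python3 - <<'E'
from yl import *
cs=yel();c=cs[0]
m=mask(c,(21,80,60),(34,255,255),(290,195,330,228));N,l,s,ce=cv2.connectedComponentsWithStats(m);print([(s[i].tolist(),ce[i].round(1).tolist()) for i in range(1,N) if s[i,4]>2])
print('tip proj',[(proj(k,o['position']+.014*Ro.from_quat(o['tool_rot']).as_matrix()[:,2])).round(1) for k in cs])
E
```

```text
19.55 [-0.15  0.6   2.33  3.33  0.58 -1.62] F clamp [ 0.   0.7 -0.1] (array([-0.0778,  0.0115,  0.131 ]), 'tilt', np.float64(45.5), 'yerr', array([-0.3, -0.1])) r 0.1149 a 0.827 0.0001804230873122789 0.0
side []
top [([336, 200, 6, 10, 41], [338.6, 204.5])]
[([307, 206, 12, 13, 79], [312.6, 211.8])]
tip proj [array([310. , 214.5]), array([338. , 207.6])]
```

```bash
python3 - <<'E'
from yl import *
cs=yel();h,e=tri(cs[0],(312.6,211.8),cs[1],(338.6,204.5));c=RC.T@(h-O);print('handle',c.round(4),e,np.arctan2(c[2]-.0465,-c[0]))
im=np.zeros((400,800,3),np.uint8);im[:,:400]=cv2.resize(cs[0]['frame'][185:235,285:335],(400,400),interpolation=2);im[:,400:]=cv2.resize(cs[1]['frame'][180:230,313:363],(400,400),interpolation=2)
cv2.imwrite('pics/c7.png',im[...,::-1])
E
```

```text
19.65 [-0.15  0.6   2.33  3.33  0.58 -1.62] F clamp [ 0.5 -0.1  0.3] (array([-0.0788,  0.0114,  0.13  ]), 'tilt', np.float64(45.3), 'yerr', array([-0.3, -0.1])) r 0.1148 a 0.814 0.00040537189050832807 0.0
side []
top [([335, 200, 7, 10, 42], [338.5, 204.6])]
handle [-0.0554  0.0121  0.1293] 0.0003706248135786653 0.9809383860866928
```

View pics/c7.png

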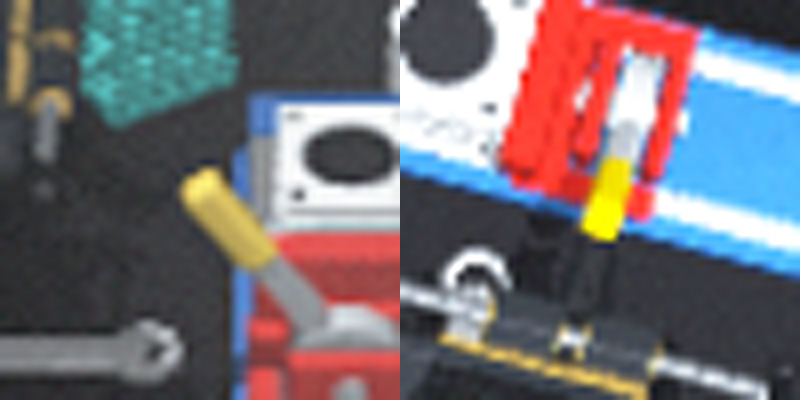

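In the crop the closed fingers lie below the handle, and the lever hasn't moved from about 0.63 rad. The fingers slipped past without moving it. I'll go back to pinching: centre on the handle and make a brisker stroke, since the slip seems to build up over time.

move_arm([
  {"hand": 0, "travel": [0, 0, -2.5], "twist": [0, 0, 0]},
  {"hand": 2, "travel": [0, 0, -2.8], "twist": [0, 0, 0]},
  {"hand": 4.5, "travel": [1.6, -0.1, 0], "twist": [0, 0, 0]},
  {"hand": 4.5, "travel": [0, 0, 0], "twist": [0, 0, 0]},
  {"hand": 4.5, "travel": [0, 0, 0], "twist": [0, 0, 0]},
])

```text
time: 20.17
position: [0.511, 0.0076, 0.1774]
tool_rot: [0.912, -0.135, 0.384, 0.056]
ft_force: [1.1, 0.0, 0.1]
grip_width: 0.0196
grip_force: 0.0
```

```bash
python3 - <<'E'
from st import *
print(delta(o,[-.0545,.0125,.1262],45))
E
```

```text
20.1667 [-0.13  0.43  2.35  3.41  0.44 -1.7 ] F clamp [1.  0.3 0.1] (array([-0.1028,  0.0125,  0.1809]), 'tilt', np.float64(45.7), 'yerr', array([-0.3, -0.1])) r 0.1692 a 0.918 0.019573589822171698 0.0
(array([-0.54, -0.02,  7.28]), array([ 0.12, -0.68, -0.33]), array([-0.46, -0.  ,  7.28]))
```

move_arm([
  {"hand": 4, "travel": [-0.3, 0, 0], "twist": [0, -0.6, -0.3]},
  {"hand": 4, "travel": [0, 0, 1], "twist": [0, 0, 0]},
  {"hand": 4, "travel": [0, 0, 2.2], "twist": [0, 0, 0]},
  {"hand": 4, "travel": [0, 0, 2.2], "twist": [0, 0, 0]},
  {"hand": 4, "travel": [0, 0, 1.9], "twist": [0, 0, 0]},
])

```text
time: 20.58
position: [0.5571, -0.0066, 0.1196]
tool_rot: [0.915, -0.133, 0.376, 0.056]
ft_force: [0.6, 0.4, -0.6]
grip_width: 0.0395
grip_force: 0.0
```

move_arm([
  {"hand": 0.5, "travel": [0, 0, 0], "twist": [0, 0, 0]},
  {"hand": 0.5, "travel": [0, 0, 0], "twist": [0, 0, 0]},
  {"hand": 0.5, "travel": [0, 0, 0], "twist": [0, 0, 0]},
  {"hand": 0.5, "travel": [0, 0, 0], "twist": [0, 0, 0]},
  {"hand": 0.5, "travel": [0, 0, 0], "twist": [0, 0, 0]},
], force=60)

```text
time: 21.0
position: [0.5557, -0.0059, 0.1222]
tool_rot: [0.915, -0.133, 0.377, 0.056]
ft_force: [-0.8, -0.4, -0.4]
grip_width: 0.0151
grip_force: 60.0
```

```bash
python3 - <<'E'
from st import *
c=robot.camera('top');m=mask(c,(24,150,70),(34,255,255),(300,160,400,230));print(cen(m)[:2])
arcf(np.linspace(.97,.25,7),np.linspace(w[2],42,7),.0965)
E
```

```text
21.0 [-0.16  0.6   2.27  3.33  0.52 -1.64] F clamp [-0.7 -0.7 -0.4] (array([-0.056 ,  0.0122,  0.1258]), 'tilt', np.float64(44.8), 'yerr', array([-0.1,  0.1])) r 0.0971 a 0.956 0.015095848150425533 60.043761134147644
(array([338.52272727, 204.65909091]), array([335, 200,   7,  10,  44], dtype=int32))
0 a=0.85 travel x -1.15 z -0.14 twist y -0.5
1 a=0.73 travel x -1.16 z 0.01 twist y -0.5
2 a=0.61 travel x -1.15 z 0.16 twist y -0.5
3 a=0.49 travel x -1.12 z 0.30 twist y -0.5
4 a=0.37 travel x -1.07 z 0.44 twist y -0.5
5 a=0.25 travel x -1.01 z 0.57 twist y -0.5
```

move_arm([
  {"hand": 0.5, "travel": [-1.15, -0.2, -0.14], "twist": [0, -0.5, 0]},
  {"hand": 0.5, "travel": [-1.16, -0.1, 0.01], "twist": [0, -0.5, 0]},
  {"hand": 0.5, "travel": [-1.15, 0, 0.16], "twist": [0, -0.5, 0]},
  {"hand": 0.5, "travel": [-1.12, 0, 0.3], "twist": [0, -0.5, 0]},
])

```text
time: 21.38
position: [0.5267, 0.003, 0.09]
tool_rot: [0.92, -0.138, 0.363, 0.055]
ft_force: [-8.6, -9.5, 9.8]
grip_width: 0.0153
grip_force: 60.0
```

```bash
python3 - <<'E'
from yl import *
cs=yel()
E
```

```text
21.3833 [-0.14  0.69  2.34  3.32  0.65 -1.6 ] F clamp [ -5.5 -11.6   9.8] (array([-0.0863,  0.0125,  0.0937]), 'tilt', np.float64(43.1), 'yerr', array([-0.6,  0.1])) r 0.0984 a 0.500 0.015325269613963117 60.015199184417725
side []
top [([333, 207, 7, 13, 65], [336.1, 212.9])]
```

move_arm([
  {"hand": 0.5, "travel": [-1.07, 0, 0.44], "twist": [0, -0.5, 0]},
  {"hand": 0.5, "travel": [-1.01, 0, 0.5], "twist": [0, -0.5, 0]},
  {"hand": 0.5, "travel": [-0.5, 0, 0.25], "twist": [0, 0, 0]},
])

```text
time: 21.73
position: [0.5135, 0.0068, 0.0617]
tool_rot: [0.925, -0.138, 0.351, 0.054]
ft_force: [-11.3, -6.9, 8.3]
grip_width: 0.0151
grip_force: 60.0
```

```bash
python3 - <<'E'
from yl import *
cs=yel();c=cs[0]
m=mask(c,(21,80,60),(34,255,255),(285,195,330,235));N,l,s,ce=cv2.connectedComponentsWithStats(m);print([(s[i].tolist(),ce[i].round(1).tolist()) for i in range(1,N) if s[i,4]>2])
E
```

```text
21.7333 [-0.13  0.78  2.37  3.31  0.73 -1.57] F clamp [-8.9 -9.8  8.3] (array([-0.0999,  0.0124,  0.0655]), 'tilt', np.float64(41.6), 'yerr', array([-0.6,  0.1])) r 0.1017 a 0.188 0.015126137644471556 60.022698640823364
side []
top []
[([296, 218, 14, 9, 81], [302.7, 221.7])]
```

move_arm([
  {"hand": 4, "travel": [0, 0, 0], "twist": [0, 0, 0]},
  {"hand": 4, "travel": [0, 0, 0], "twist": [0, 0, 0]},
  {"hand": 4, "travel": [0, 0, 0], "twist": [0, 0, 0]},
  {"hand": 4, "travel": [0, 0, -1], "twist": [0, 0, 0]},
  {"hand": 4, "travel": [0, 0, -2.5], "twist": [0, 0, 0]},
])

```text
time: 22.25
position: [0.4973, 0.0147, 0.0871]
tool_rot: [0.924, -0.135, 0.354, 0.052]
ft_force: [0.7, -0.1, 0.7]
grip_width: 0.0369
grip_force: 0.0
```

move_arm([
  {"hand": 4, "travel": [0, 0, -3], "twist": [0, 0, 0]},
  {"hand": 4, "travel": [0, 0, -3], "twist": [0, 0, 0]},
  {"hand": 4, "travel": [0, 0, 0], "twist": [0, 0, 0]},
])

```text
time: 22.5
position: [0.4636, 0.0301, 0.1397]
tool_rot: [0.924, -0.134, 0.355, 0.053]
ft_force: [1.0, -0.1, 1.0]
grip_width: 0.0396
grip_force: 0.0
```

```bash
python3 - <<'E'
from yl import *;import pickle
d=pickle.load(open('cam0.pkl','rb'))
def both(cs,boxes,y):
    u=[cen(mask(c,(21,80,60),(34,255,255),b))[:2] for c,b in zip(cs,boxes)];print([(a.round(1).tolist(),s.tolist()) for a,s in u])
    h,e=tri(cs[0],u[0][0],cs[1],u[1][0]);c=RC.T@(h-O);print('handle',c.round(4),'a %.3f'%np.arctan2(c[2]-.0465,-c[0]),e)
both([d['side'],d['top']],((280,225,325,260),(350,210,385,240)),-.097)
cs=[robot.camera(n) for n in('side','top')];both(cs,((285,205,325,235),(325,195,350,228)),.013)
# barrel top + jaw: white blob, red blob edges in top
for n,c in(('0',d['top']),('1',cs[1])):
    m=mask(c,(0,0,170),(179,60,255),(300,165,345,205));N,l,s,ce=cv2.connectedComponentsWithStats(m);print(n,[(s[i].tolist(),ce[i].round(1).tolist()) for i in range(1,N) if s[i,4]>60])
E
```

```text
22.5 [-0.07  0.52  2.44  3.42  0.56 -1.65] F clamp [1.  0.2 1. ] (array([-0.1544,  0.0206,  0.1434]), 'tilt', np.float64(42.1), 'yerr', array([-0.1,  0.1])) r 0.1823 a 0.560 0.039632284641813245 0.0
[([301.8, 244.1], [294, 240, 16, 10, 108]), ([365.6, 224.2], [362, 217, 8, 15, 81])]
handle [-0.0904 -0.0964  0.0832] a 0.385 4.603384410294627e-05
[([301.9, 221.9], [295, 218, 15, 9, 90]), ([335.2, 216.2], [332, 209, 8, 15, 82])]
handle [-0.092   0.0129  0.0822] a 0.370 0.0012011853255770612
0 [([313, 165, 32, 10, 171], [332.9, 167.8]), ([306, 173, 39, 32, 481], [322.0, 188.8])]
1 [([313, 165, 32, 10, 172], [332.8, 167.8]), ([306, 173, 25, 28, 371], [317.8, 187.1]), ([338, 186, 7, 19, 79], [341.1, 194.9])]
```

The handle triangulates to the same angle as at the start (0.370 against 0.385 rad), so the lever is fully down. The jaw is at a travel of about 0.115, and the position-force readings show no slack. I'll ease off the joint limit and check that the bystanders are where they started.

move_arm([
  {"hand": 4, "travel": [1.5, 0, 0], "twist": [0, 0, 0]},
  {"hand": 4, "travel": [1.5, 0, -0.3], "twist": [0, 0, 0]},
  {"hand": 4, "travel": [0, 0, 0], "twist": [0, 0, 0]},
])

```text
time: 22.85
position: [0.4855, 0.0221, 0.158]
tool_rot: [0.924, -0.136, 0.353, 0.054]
ft_force: [0.6, 0.3, -0.1]
grip_width: 0.0401
grip_force: 0.0
```

```bash
python3 - <<'E'
from st import *;import pickle
d=pickle.load(open('cam0.pkl','rb'))
B={'side':{'cans':(300,300,375,372),'jar':(366,230,392,264),'wrench':(255,222,309,238),'piston':(333,180,342,198),'driver':(255,270,280,335),'hammer':(225,140,292,172)},'top':{'cans':(450,190,500,250),'jar':(364,145,386,165),'wrench':(304,208,328,262),'piston':(273,157,290,173),'driver':(370,260,436,277)}}
for n in B:
    f=robot.camera(n)['frame'].astype(int);g0=d[n]['frame'].astype(int)
    for k,(x0,y0,x1,y1) in B[n].items():
        df=np.abs(f-g0)[y0:y1,x0:x1].max(2);print(n,k,'changed px',int((df>60).sum()),'of',df.size)
    # barrel top: bright blob
c=robot.camera('side');m=mask(c,(0,0,150),(179,50,255),(312,190,346,222));r=cv2.minAreaRect(np.argwhere(cen(m)[2])[:,::-1].astype(np.float32));print('barrel',r)
P=[proj(c,O+RC@[x,y,.09]).round(1).tolist() for x,y in((-.032,.065),(.032,.065),(.032,.135),(-.032,.135))];print('expected top corners',P)
E
```

```text
22.85 [-0.09  0.44  2.37  3.48  0.41 -1.74] F clamp [ 0.5  0.5 -0.1] (array([-0.1311,  0.0192,  0.1617]), 'tilt', np.float64(41.8), 'yerr', array([-0.3,  0.2])) r 0.1745 a 0.721 0.040055615517347175 0.0
side cans changed px 0 of 5400
side jar changed px 0 of 884
side wrench changed px 134 of 864
side piston changed px 0 of 162
side driver changed px 0 of 1625
side hammer changed px 414 of 2144
top cans changed px 0 of 3000
top jar changed px 0 of 440
top wrench changed px 317 of 1296
top piston changed px 0 of 272
top driver changed px 0 of 1122
barrel ((328.0, 205.5), (22.0, 15.0), 0.0)
expected top corners [[319.3, 210.4], [337.4, 210.5], [336.6, 198.0], [319.2, 198.0]]
```

The cans, jar, piston and screwdriver show no change. The wrench and hammer differences look like the arm and its shadow: the wrench ring is still at side (304,229), and the arm never came down near the hammer. Handing in.

```bash
python3 -c "
from rig import robot
print(robot.hand_in())"
```

```text
the job is handed in; nothing more can be done
None
```

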